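# Fetch the seal ring from under its keeper plate

## Robot

A 6-joint arm with a two-finger parallel gripper is mounted at the origin on the work surface. World frame = base frame: x ahead of the robot, y to its left, z up, the work surface at z = 0. Lengths are in m, angles in degrees, forces in N, time in s.
With the tool pointing down it reaches from about 0.4 to 0.825 m from the base axis. Payload 7 kg.
Tool frame: the origin (TCP) lies at the very end of the fingers, on their centre line; the grasp point (between the pads) lies 19 mm behind it (ctrl.grip_depth is the z of the grasp point in the tool frame, in m); z points along the fingers, y is the direction in which the jaws open and shut (so a half turn about z gives the same grasp; the last joint's range is limited). The gripper opens to 88 mm and grips with 3 to 60 N. Pads are 19 mm wide; open, the fingers measure 130 mm over their backs; the gripper's body (78 mm by 193 mm) begins 47 mm behind the grasp point.
Start: joints at [87.496, 20.546, 0.682, 0, -70.136, -16.507], TCP at [0.22, 0.638, 0.227] pointing down, gripper open.
Joint ranges: [-176.03, 176.03], [-82.01, 121.73], [-58.28, 71.71], [-173.87, 95.51], [-174.79, -0.11], [-173.66, 173.66]. Speed limits (degrees/s): [136.94, 136.94, 172.46, 180, 180, 180].

## Interface

Orientations are given as [roll, pitch, yaw] about the fixed x, y, z axes, in that order (R = Rz(yaw) Ry(pitch) Rx(roll)).
In Python, from plant import telemetry, snapshot, job, models, ctrl gives the robot as it stands.
- The arm moves only by the tool jog_arm, never from a script. Its argument "targets" is text: rows parted by semicolons, each of 7 numbers parted by spaces: the shift along the tool's x, y, z in m, then the turn, a rotation vector about the tool's x, y, z in degrees, then the gripper command: -1 is shut, 1 is fully open, values between are in proportion. A call has exactly 8 rows; each row is the pose to reach, as a shift and turn from the pose measured when the call began, along the tool's axes at that moment; what a row does not reach only later rows make up. A row lasts 1/8 s, in which the tool goes at most 62.5 mm and 10.7 degrees, less where a joint would pass 70% of its speed; a pose out of reach is approached as far as the arm can. A call with a gripper value outside its range is refused whole. The fingers move at their own pace and stop on an object; the grip force is fixed at half the most. Time passes only in rows, so rows that repeat a pose let the fingers close, or fill a call up. It gives the time, the measured TCP pose, the force and the opening at its end, in the units of the state.
- telemetry.get_obs(): the state, without advancing time (a new reading comes with each control period).
- snapshot(name): name is "side" or "top" or "wrist"; returns a dict with "img" (420x560x3 uint8, red, green, blue), "range_z" (420x560 float32, m along the optical axis (not along the pixel's ray), 0 where there is no reading), "intrinsics" (3x3 intrinsics, pixels), "R" (3x3) and "t" (3): a world point X has camera coordinates R X + t. Camera axes: x right, y down, z forward; pixel columns grow to the right and rows downward; lengths in m; the calibration is good to about 2 mm. A picture is of the moment at which its call begins.
- job.close_job(): hands the job in, once; it reports no verdict.
Trained networks look in a picture, given as the dict that the camera call returned (one of the last four; its "shot" number tells which), for a name from the list of things; names that differ only in an ending like _2 or _b are one class to them, and where a whole thing is asked for, a point or a joint stands for the part that bears it (a point fixed in the world has none). Each returns a list of dicts, best first, with "conf" (0 to 1); they miss things now and then, are a little off and sometimes report something else, mostly with a low value. They report only what shows in the picture. A call takes as long as a camera call.
- models.cut_out(name, picture): "region" (420x560 bool, what is visible of it) and "uv" ([column, row] in pixels, amid what is visible of it).
- models.spot_point(name, picture): "uv" ([column, row] in pixels: a listed point, or the origin of a listed thing).
The state is a dict: "clock": time; "joint_pos": joint angles; "qvel": joint speeds; "tau": joint torques, N m; "tool_pos": TCP position; "orientation": TCP orientation; "force": force on the tool from outside, world axes, zero at the start; "moment": the same for the moment, N m; "opening": finger opening in m.
Only numpy, scipy, OpenCV 4.12 (cv2) and the standard library are available. Lean on these libraries where they do the work, as an engineer would, in place of code of your own. Each camera call takes 0.05 s, during which the arm holds its last target.

## Task

Fit the orange seal ring to the steel carrier: first clear the pressure gauge and the blue-knobbed valve off the keeper plate onto the green mat, then lift the plate straight up off its two pins, keeping it level, and lay it on the mat too, and put the ring flat over the stub of the carrier. Then put the plate back down fully home on its pins and stand the gauge and the valve back on it, each where it stood at the start. Keep the gauge and the valve upright, and leave the amber bottle and the white beaker where they are.

Things in the scene. Friction and masses are not known exactly. Their poses are not given: they have to be found in the camera images.
- gauge_center (a point): Pressure gauge, loose, 250 g, upright: foot disc 44 mm across, 8 thick, thin stem, on top a dark round case 52 mm across with a white dial facing up; 62 mm tall. Point on its axis half-way up, 31 mm above its underside; z up. The case, to be gripped, spans 4 to 31 mm above the point. At the start it stands on one end of the keeper plate (either), 62 mm from the plate's centre.
- valve_center (a point): Valve, loose, 250 g, upright: foot disc 44 mm across, 8 thick, steel body 28 across with a short side stub, on top a round blue knob 42 mm across its ribs; 62 mm tall. Point on its axis half-way up, 31 mm above its underside; z up. The knob, to be gripped, spans 4 to 31 mm above the point. At the start it stands on the keeper plate's other end, 62 mm from its centre.
- plate_grip (a point): Keeper plate, loose, 350 g: aluminium 100 x 240 x 8 mm (x, y, z), two windows, 18 mm pin holes at y = +-101 mm. On its middle an upright black bar handle, 60 along x, 16 thick along y, 48 high. Point in the handle over the plate's centre, 34 mm above the plate's underside, 22 below the handle's top. x along the handle, z up. Starts on the fixture's rests, pins through its holes.
- ring_center (a point): Orange seal ring, loose, 80 g, flat: 56 mm outside, 32 mm bore, 22 mm high. Point on its axis half-way up (11 mm above its underside); z is its axis. Starts on the fixture's base around the centre stub, 8 mm below the keeper plate's underside, seen through the plate's windows; it cannot be taken until the plate is off.
- fixture: Fixed fixture: grey base 130 x 260 x 10 mm (x, y, z); at y = +-101 mm black rests, 30 wide along y, tops 40 mm above the table, each with a brass pin 9 mm thick, 34 tall (tip at 74), tapering to 3 over its top 12. Centre stub 16 across, 8 high. Origin: centre of underside, on the table; y from pin to pin, z up. With the plate home the plate's point is 74 mm above the origin.
- mat: Green mat fixed to the table, the side area: 240 x 260 x 4 mm (x, y, z). Origin at the centre of its underside; its top is 4 mm above. Sometimes on the left, sometimes on the right.
- carrier: Seal carrier fixed to the table, on the other side from the mat: steel disc 100 mm across, 10 mm thick, with six black dots and in its middle an upright stub 16 mm across and 12 mm high (tapering over its top 6 mm) that the ring's bore goes over. Origin at the centre of its underside; its top face is 10 mm above, the stub's top 22 mm above.
- amber_center (a point): Amber bottle with black cap, 48 mm across, 85 mm tall, standing loose 120 to 140 mm from the carrier's centre. To be left alone. The point is on its axis 42 mm up.
- beaker_center (a point): White beaker, 60 mm across, 75 mm tall, standing loose on the table between the robot and the fixture. To be left alone. The point is on its axis 37 mm up.

How it is judged (in metres and radians):
On the way, in this order (a step that is already met when the one before it is completed fails the run):
1. the gauge and the valve both stand upright on the green mat (x of gauge_center in the frame of mat between -0.12 and 0.12 m and y of gauge_center in the frame of mat between -0.13 and 0.13 m and z of gauge_center in the frame of mat between 0.029 and 0.041 m and angle between each of gauge_center, valve_center's own z axis and vertical below 0.1 rad and x of valve_center in the frame of mat between -0.12 and 0.12 m and y of valve_center in the frame of mat between -0.13 and 0.13 m and z of valve_center in the frame of mat between 0.029 and 0.041 m), for 0.2 s.
2. the keeper plate lies flat on the mat as well (x of plate_grip in the frame of mat between -0.12 and 0.12 m and y of plate_grip in the frame of mat between -0.13 and 0.13 m and z of plate_grip in the frame of mat between 0.032 and 0.044 m and angle between plate_grip's own z axis and vertical below 0.1 rad), for 0.2 s.
3. the ring lies flat over the carrier's stub (horizontal distance between ring_center and carrier below 0.01 m and z of ring_center in the frame of carrier between 0.017 and 0.025 m and angle between ring_center's own z axis and vertical below 0.1 rad), for 0.2 s.
At the end, for the whole second after the job is handed in: Ring flat around the carrier's stub (within 10 mm of centre, seated height within 4 mm); keeper plate home on its pins (8 mm sideways, 4 mm in height, level within 0.05 rad); gauge and valve upright, each within 15 mm of where it stood at the start; all released and at rest (all of step 3 and horizontal distance between plate_grip and fixture below 0.008 m and z of plate_grip in the frame of fixture between 0.07 and 0.078 m and angle between plate_grip's own z axis and vertical below 0.05 rad and distance of each of gauge_center, valve_center from where it was at the start of the episode below 0.015 m and angle between each of gauge_center, valve_center's own z axis and vertical below 0.1 rad and linear speed of each of gauge, valve, plate, ring below 0.02 m/s); the robot touches nothing.
It fails at once if the pressure gauge is tipped more than about 35 degrees (angle between gauge_center's own z axis and vertical above 0.6 rad).
It fails at once if the valve is tipped more than about 35 degrees (angle between valve_center's own z axis and vertical above 0.6 rad).
It fails at once if the keeper plate is cocked more than about 14 degrees (angle between plate_grip's own z axis and vertical above 0.25 rad).
It fails at once if the amber bottle is pushed more than 30 mm or knocked over (distance of amber_center from where it was at the start of the episode above 0.03 m or angle between amber_center's own z axis and vertical above 0.4 rad).
It fails at once if the white beaker is pushed more than 30 mm or knocked over (distance of beaker_center from where it was at the start of the episode above 0.03 m or angle between beaker_center's own z axis and vertical above 0.4 rad).
It also fails if it takes over 141 s, if anything falls off the work surface, if the arm or the gripper's body presses on something with over 40 N, if the wrist force passes 120 N, or if a joint passes its speed limit or range.

## Working session

There is one attempt and no reset: what is moved stays moved. The work goes in short steps, Python scripts to look and compute and a tool call to move; the robot and the scene stay as the last step left them, time stands still between calls to the robot, and variables do not carry over. Pictures are saved under pics/ and viewed, and the job is handed in when it is done.

Besides the shell and the picture viewer there is one more tool, called after ">>>" as name(argument=value, ...) on one line, values as JSON. jog_arm: Moves the arm, as the interface text tells. Its arguments: {"type":"object","properties":{"targets":{"type":"string"}},"required":["targets"]}

```bash
ls; mkdir -p pics
cat > h.py <<'E'
import numpy as np, cv2
from plant import telemetry, snapshot, job, models, ctrl
from scipy.spatial.transform import Rotation as Ro
def save(p,n,marks=()):
    im=p["img"][:,:,::-1].copy()
    for u,v in marks: cv2.drawMarker(im,(int(u),int(v)),(255,0,255),cv2.MARKER_CROSS,8,1)
    cv2.imwrite("pics/"+n,im)
def ray(p,uv):
    K,R,t=p["intrinsics"],p["R"],p["t"]
    d=np.linalg.solve(K,[uv[0],uv[1],1.0]); return -R.T@t, R.T@d
def atz(p,uv,z):
    o,d=ray(p,uv); return o+d*(z-o[2])/d[2]
def atr(p,uv):
    r=p["range_z"][int(round(uv[1])),int(round(uv[0]))]; o,d=ray(p,uv); return o+d*r
def cloud(p,mask=None):
    K,R,t=p["intrinsics"],p["R"],p["t"]; r=p["range_z"]
    m=(r>0) if mask is None else (r>0)&mask
    v,u=np.nonzero(m); d=np.linalg.inv(K)@np.vstack([u,v,np.ones(len(u))])
    return ((d*r[v,u]).T-t)@R
def st():
    o=telemetry.get_obs(); print({k:np.round(o[k],4).tolist() for k in ("clock","tool_pos","orientation","force","opening","joint_pos")}); return o
def shift(world_target,o=None,yaw_to=None):
    o=o or telemetry.get_obs(); R=Ro.from_euler("xyz",o["orientation"],degrees=True)
    return R.inv().apply(np.array(world_target)-o["tool_pos"])
E
cat > a.py <<'E'
from h import *
st()
for n in ("top","side","wrist"):
    p=snapshot(n); save(p,n+"0.png")
    print(n,(-p["R"].T@p["t"]).round(3))
    for k in "gauge_center valve_center plate_grip ring_center fixture mat carrier amber_center beaker_center".split():
        r=models.spot_point(k,p)
        for q in r[:2]: print(k,round(q["conf"],2),np.round(q["uv"],1),atr(p,q["uv"]).round(3))
E
python3 a.py
```

```text
pics
{'clock': 0.0, 'tool_pos': [0.2197, 0.6377, 0.2256], 'orientation': [179.904, -0.0085, -19.0149], 'force': [-0.398, -0.4544, 1.0086], 'opening': 0.0874, 'joint_pos': [87.496, 20.5913, 0.6345, -0.0204, -70.1376, -16.5041]}
top [ 0.34  -0.009  1.109]
gauge_center 0.68 [247.8 167.3] [0.592 0.087 0.11 ]
valve_center 0.6 [311.4 169.7] [ 0.589 -0.05   0.111]
plate_grip 0.62 [283.5 170.6] [0.589 0.01  0.098]
plate_grip 0.3 [251.8 169.5] [0.587 0.078 0.111]
ring_center 0.64 [282.8 172.4] [0.585 0.012 0.1  ]
fixture 0.66 [283.1 175.4] [0.578 0.011 0.101]
mat 0.97 [142.3 223.3] [0.478 0.338 0.007]
carrier 0.64 [414.6 235.2] [ 0.464 -0.29   0.019]
amber_center 0.83 [400.9 183.6] [ 0.573 -0.25   0.066]
beaker_center 0.85 [267.3 275.1] [0.366 0.043 0.003]
beaker_center 0.74 [314.  168.6] [ 0.592 -0.055  0.108]
side [-0.085 -1.092  0.803]
gauge_center 0.58 [302.8 191.4] [0.581 0.046 0.09 ]
valve_center 0.69 [327.1 207.9] [ 0.589 -0.068  0.092]
plate_grip 0.96 [313.8 198.2] [-0.085 -1.092  0.803]
plate_grip 0.54 [367.8 259.2] [ 0.575 -0.273  0.059]
ring_center 0.41 [315.7 218.7] [ 0.574 -0.037  0.047]
ring_center 0.27 [234.6 229.2] [0.354 0.009 0.055]
fixture 0.66 [316.5 223.3] [ 0.566 -0.055  0.044]
mat 0.63 [229.9 189.9] [0.463 0.303 0.005]
carrier 0.56 [334.  300.4] [ 0.458 -0.31   0.008]
amber_center 0.69 [366.5 256.2] [ 0.576 -0.265  0.063]
beaker_center 0.79 [233.7 226.8] [0.352 0.011 0.062]
wrist [0.285 0.615 0.386]
```

View pics/top0.png

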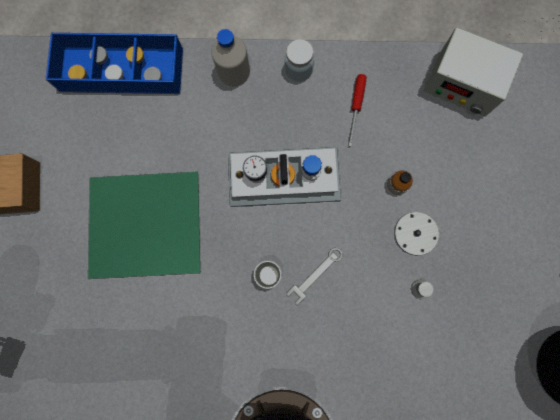

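View pics/side0.png

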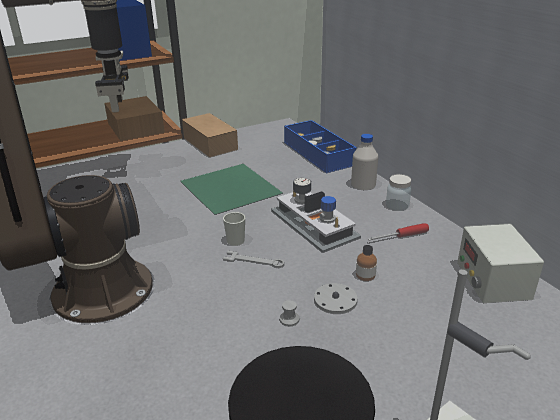

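View pics/wrist0.png

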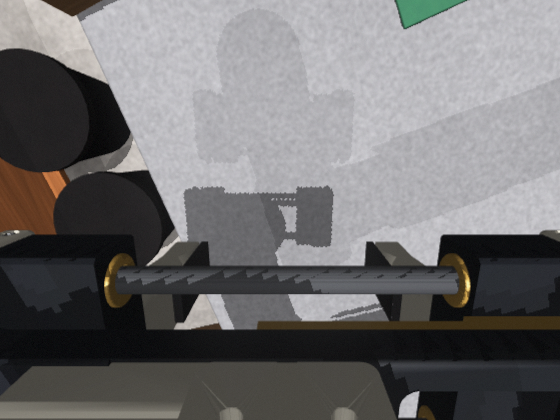

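Top view: gauge at (255,167), valve at (313,165), handle at (284,170), ring visible through the windows. The mat is on the left at (145,224), the carrier on the right at (417,233), amber at (401,181) and the beaker at (267,274). Next I'll measure with depth.

```bash
cat > b.py <<'E'
from h import *
p=snapshot("top")
def fit(P): 
    (c,s,a)=cv2.minAreaRect((P[:,:2]*1000).astype(np.float32)); return np.round(c,1),np.round(s,1),round(a,2)
def circ(P):
    (c,r)=cv2.minEnclosingCircle((P[:,:2]*1000).astype(np.float32)); return np.round(c,1),round(r,1), (P[:,:2].mean(0)*1000).round(1), len(P)
def med(k):
    m=models.cut_out(k,p)
    if not m: print(k,"none"); return None
    print(k,"conf",round(m[0]["conf"],2),"px",m[0]["region"].sum(), np.round(m[0]["uv"],0)); return cloud(p,m[0]["region"])
C=cloud(p)
for k,lo,hi in (("gauge_center",.100,.118),("valve_center",.100,.118),("plate_grip",.085,.104),("plate_grip",.042,.054),("fixture",.004,.016),("mat",-.002,.010),("carrier",.004,.016),("amber_center",.07,.1),("beaker_center",.065,.085)):
    P=med(k)
    if P is None: continue
    Q=P[(P[:,2]>lo)&(P[:,2]<hi)]
    print("  z",np.percentile(P[:,2],[5,50,95]).round(3),"n",len(Q))
    if len(Q)>5: print("  rect",fit(Q),"circ",circ(Q))
E
python3 b.py; python3 -c "
from h import *
p=snapshot('wrist');print(p['R'].round(3),p['intrinsics'].round(0),(-p['R'].T@p['t']).round(3))"
```

```text
gauge_center conf 0.64 px 506 [251. 166.]
  z [0.092 0.112 0.115] n 459
  rect (array([592.3,  72.4]), array([50.2, 49.5]), 3.3) circ (array([592.7,  73.5]), 26.0, array([591.7,  73. ]), 459)
valve_center conf 0.86 px 425 [311. 168.]
  z [0.052 0.109 0.114] n 282
  rect (array([601.5, -49.9]), array([38.9, 40.2]), 79.79) circ (array([602.4, -50.5]), 21.2, array([600.6, -49.9]), 282)
plate_grip conf 0.78 px 3086 [284. 180.]
  z [0.016 0.049 0.096] n 208
  rect (array([597.1,  10.7]), array([159.5,  60.2]), 87.46) circ (array([584.6,  11.3]), 80.9, array([596.2,  12.3]), 208)
plate_grip conf 0.78 px 3086 [284. 180.]
  z [0.016 0.049 0.096] n 2557
  rect (array([598.1,  11.7]), array([101.8, 240.3]), 4.29) circ (array([597.8,  12.1]), 128.8, array([592.5,   8.4]), 2557)
fixture conf 0.69 px 1738 [291. 195.]
  z [0.007 0.011 0.04 ] n 1591
  rect (array([595.5,  11.2]), array([130.4, 260.4]), 3.44) circ (array([590.6,  11.3]), 140.2, array([565.5,   7.5]), 1591)
mat conf 0.74 px 11242 [144. 228.]
  z [0.002 0.005 0.009] n 11066
  rect (array([478.5, 336.7]), array([242.8, 261.6]), 4.36) circ (array([476.9, 336.2]), 174.2, array([474.7, 335.7]), 11066)
carrier conf 0.84 px 1483 [415. 233.]
  z [0.008 0.011 0.015] n 1436
  rect (array([ 470.5, -295.9]), array([97.3, 97.1]), 2.1) circ (array([ 470.7, -296.7]), 50.8, array([ 469.5, -295.9]), 1436)
amber_center conf 0.7 px 455 [399. 184.]
  z [0.015 0.058 0.087] n 103
  rect (array([ 583.6, -255.4]), array([21.7, 21.1]), 28.43) circ (array([ 583.9, -255. ]), 11.6, array([ 582.8, -254.3]), 103)
beaker_center conf 0.87 px 584 [269. 273.]
  z [0.003 0.012 0.077] n 129
  rect (array([366.3,  40.4]), array([56.3, 56.2]), 27.87) circ (array([366. ,  40.2]), 29.2, array([367. ,  40.6]), 129)
[[-0.326 -0.945  0.001]
 [-0.913  0.315  0.259]
 [-0.245  0.084 -0.966]] [[303.   0. 287.]
 [  0. 303. 211.]
 [  0.   0.   1.]] [0.285 0.615 0.386]
```

```bash
cat > g.py <<'E'
import sys
from h import *
# usage: g.py x y z yaw [x y z yaw ...] -> shift/turn from present pose
a=list(map(float,sys.argv[1:]))
o=st(); R=Ro.from_euler("xyz",o["orientation"],degrees=True)
for i in range(0,len(a),4):
    T=Ro.from_euler("xyz",[180,0,a[i+3]],degrees=True)
    print(R.inv().apply(np.array(a[i:i+3])-o["tool_pos"]).round(4),(R.inv()*T).as_rotvec(degrees=True).round(2))
E
python3 g.py 0.592 0.073 0.2 -85.8
```

```text
{'clock': 2.05, 'tool_pos': [0.2199, 0.6382, 0.2266], 'orientation': [-179.9998, 0.0002, -19.0096], 'force': [-0.63, 0.1078, 0.0919], 'opening': 0.0876, 'joint_pos': [87.4973, 20.5459, 0.6819, -0.0002, -70.1357, -16.5068]}
[0.5359 0.4131 0.0266] [-0.    0.   66.79]
```

>>> jog_arm(targets="0.05 0.038 0.002 0 0 8 1; 0.1 0.076 0.004 0 0 16 1; 0.15 0.114 0.006 0 0 25 1; 0.2 0.152 0.009 0 0 33 1; 0.25 0.19 0.012 0 0 41 1; 0.3 0.228 0.014 0 0 50 1; 0.35 0.266 0.016 0 0 58 1; 0.4 0.305 0.018 0 0 66.8 1")

```text
clock: 3.05
tool_pos: [0.4978, 0.2207, 0.2091]
orientation: [-180.0, 0.0, -86.1]
force: [1.3, 1.4, -0.6]
opening: 0.0878
```

```bash
python3 g.py 0.592 0.073 0.2 -85.8
```

```text
{'clock': 3.05, 'tool_pos': [0.4978, 0.2207, 0.2091], 'orientation': [-179.952, 0.0336, -86.0677], 'force': [1.3002, 1.371, -0.6124], 'opening': 0.0878, 'joint_pos': [44.5319, 8.98, -17.3952, 0.0064, -63.5665, -40.6025]}
[ 0.1538 -0.0838  0.009 ] [-0.05  0.03 -0.27]
```

>>> jog_arm(targets="0.05 -0.027 0.003 0 0 0 1; 0.1 -0.054 0.006 0 0 0 1; 0.154 -0.084 0.009 0 0 -0.3 1; 0.154 -0.084 0.009 0 0 -0.3 1; 0.154 -0.084 0.009 0 0 -0.3 1; 0.154 -0.084 0.009 0 0 -0.3 1; 0.154 -0.084 0.009 0 0 -0.3 1; 0.154 -0.084 0.009 0 0 -0.3 1")

```text
clock: 4.05
tool_pos: [0.592, 0.0736, 0.2003]
orientation: [-179.9, 0.0, -85.7]
force: [-0.4, -0.1, 0.3]
opening: 0.0873
```

```bash
cat > w.py <<'E'
from h import *
import sys
o=st(); p=snapshot("wrist"); 
C=cloud(p); 
R=Ro.from_euler("xyz",o["orientation"],degrees=True)
K=p["intrinsics"]; X=p["R"]@(o["tool_pos"])+p["t"]; u=K@X; u=u/u[2]
save(p,sys.argv[1],[u[:2]])
print("tcp px",u[:2].round(0))
for k in sys.argv[2:]:
    k,lo,hi=k.split(":"); lo=float(lo);hi=float(hi)
    m=models.cut_out(k,p)
    if not m: print(k,"none"); continue
    P=cloud(p,m[0]["region"]); Q=P[(P[:,2]>lo)&(P[:,2]<hi)]
    print(k,round(m[0]["conf"],2),np.round(m[0]["uv"]),"z",np.percentile(P[:,2],[5,50,95]).round(3),"n",len(Q))
    if len(Q)>5:
        q=(Q[:,:2]*1000).astype(np.float32); c,s,a=cv2.minAreaRect(q); cc,r=cv2.minEnclosingCircle(q)
        print("  rect",np.round(c,1),np.round(s,1),round(a,2),"circ",np.round(cc,1),round(r,1))
E
python3 w.py w1.png gauge_center:.1:.118 valve_center:.1:.118 plate_grip:.043:.053 plate_grip:.088:.1; python3 g.py 0.592 0.073 0.077 -85.8
```

```text
{'clock': 4.05, 'tool_pos': [0.592, 0.0736, 0.2003], 'orientation': [-179.9271, 0.0411, -85.6842], 'force': [-0.4484, -0.0849, 0.314], 'opening': 0.0873, 'joint_pos': [25.8369, 14.2273, -11.8155, -0.0128, -63.8743, -21.5155]}
tcp px [286. 257.]
gauge_center 0.72 [287. 210.] z [0.099 0.111 0.112] n 2816
  rect [591.8  71. ] [51.  50.8] 51.75 circ [592.   71.2] 25.9
valve_center 0.6 [288.  56.] z [0.057 0.111 0.112] n 2530
  rect [601.3 -51.7] [40.2 40.4] 28.75 circ [601.2 -51.9] 20.9
plate_grip 0.83 [286. 123.] z [0.048 0.049 0.097] n 13199
  rect [596.4  10.2] [100.4 237.7] 4.39 circ [596.   10.3] 128.1
plate_grip 0.83 [286. 123.] z [0.048 0.049 0.097] n 1392
  rect [595.1  27.1] [60.  50.4] 4.33 circ [595.5  22.2] 34.7
{'clock': 4.3, 'tool_pos': [0.5922, 0.0729, 0.2001], 'orientation': [-179.9454, 0.0344, -85.7497], 'force': [-0.3017, 0.3533, 0.3046], 'opening': 0.0877, 'joint_pos': [25.7653, 14.2566, -11.8053, -0.0133, -63.8746, -21.5091]}
[0.     0.0003 0.1231] [-0.05  0.03  0.05]
```

View pics/w1.png

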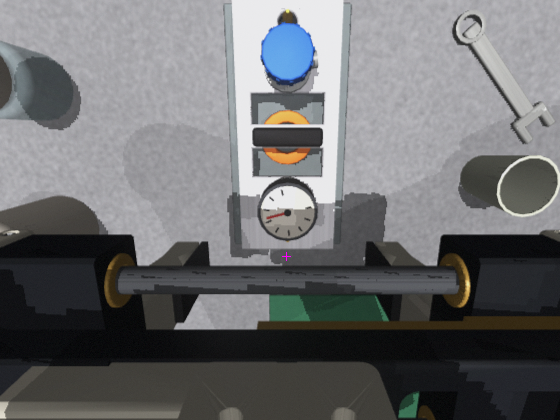

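>>> jog_arm(targets="0.001 0 0.05 0 0 0 1; 0.001 0 0.1 0 0 0 1; 0.001 0 0.121 0 0 0 1; 0.001 0 0.121 0 0 0 1; 0.001 0 0.121 0 0 0 -1; 0.001 0 0.121 0 0 0 -1; 0.001 0 0.121 0 0 0 -1; 0.001 0 0.121 0 0 0 -1")

```text
clock: 5.3
tool_pos: [0.5926, 0.0721, 0.0797]
orientation: [-179.9, 0.1, -85.7]
force: [0.1, 0.1, -0.2]
opening: 0.0532
```

```bash
python3 g.py 0.592 0.072 0.25 -85.8 0.40 0.265 0.25 -85.8
```

```text
{'clock': 5.3, 'tool_pos': [0.5926, 0.0721, 0.0797], 'orientation': [-179.8915, 0.0539, -85.7494], 'force': [0.0634, 0.1411, -0.2182], 'opening': 0.0532, 'joint_pos': [25.6751, 20.8319, -20.0273, -0.014, -49.0201, -21.4153]}
[-1.000e-04  3.000e-04 -1.703e-01] [-0.11  0.05  0.05]
[-0.2068  0.1774 -0.1704] [-0.11  0.05  0.05]
```

>>> jog_arm(targets="0 0 0 0 0 0 -1; 0 0 -0.06 0 0 0 -1; 0 0 -0.12 0 0 0 -1; -0.05 0.042 -0.12 0 0 0 -1; -0.1 0.085 -0.12 0 0 0 -1; -0.15 0.128 -0.12 0 0 0 -1; -0.212 0.17 -0.12 0 0 0 -1; -0.212 0.17 -0.12 0 0 0 -1")

```text
clock: 6.3
tool_pos: [0.4049, 0.2726, 0.1997]
orientation: [-179.9, 0.1, -85.6]
force: [1.1, 0.4, -2.8]
opening: 0.0513
```

```bash
python3 g.py 0.408 0.271 0.0365 -85.8
```

```text
{'clock': 6.3, 'tool_pos': [0.4049, 0.2726, 0.1997], 'orientation': [-179.9028, 0.0927, -85.5918], 'force': [1.1341, 0.4382, -2.7846], 'opening': 0.0513, 'joint_pos': [57.1045, 3.8702, -24.6562, 0.0241, -61.3409, -52.7079]}
[ 0.0021 -0.0027  0.1632] [-0.1   0.09  0.21]
```

>>> jog_arm(targets="0 0 0.05 0 0 0 -1; 0 0 0.1 0 0 0 -1; 0 0 0.145 0 0 0 -1; 0 0 0.16 0 0 0 -1; 0 0 0.164 0 0 0 -1; 0 0 0.164 0 0 0 -1; 0 0 0.164 0 0 0 1; 0 0 0.164 0 0 0 1")

```text
clock: 7.3
tool_pos: [0.4055, 0.2733, 0.036]
orientation: [-179.9, 0.1, -85.6]
force: [0.9, -0.8, 0.5]
opening: 0.066
```

```bash
python3 g.py 0.4049 0.2726 0.2 -85.8  0.601 -0.051 0.2 -85.8
```

```text
{'clock': 7.3, 'tool_pos': [0.4055, 0.2733, 0.036], 'orientation': [-179.8641, 0.1362, -85.5861], 'force': [0.8787, -0.8189, 0.4875], 'opening': 0.066, 'joint_pos': [57.0962, 15.5882, -36.2099, 0.0414, -38.0113, -52.7151]}
[ 0.0003  0.0002 -0.164 ] [-0.14  0.14  0.21]
[ 0.338  -0.1704 -0.1644] [-0.14  0.14  0.21]
```

>>> jog_arm(targets="0 0 0 0 0 0 1; 0 0 -0.05 0 0 0 1; 0 0 -0.11 0 0 0 1; 0 0 -0.164 0 0 0 1; 0.05 -0.025 -0.164 0 0 0 1; 0.1 -0.05 -0.164 0 0 0 1; 0.15 -0.075 -0.164 0 0 0 1; 0.2 -0.1 -0.164 0 0 0 1")

```text
clock: 8.3
tool_pos: [0.521, 0.0796, 0.2002]
orientation: [-179.8, 0.2, -85.6]
force: [0.6, 1.1, 0.6]
opening: 0.0874
```

```bash
python3 g.py 0.601 -0.051 0.2 -85.8
```

```text
{'clock': 8.3, 'tool_pos': [0.521, 0.0796, 0.2002], 'orientation': [-179.8146, 0.155, -85.5621], 'force': [0.5801, 1.0825, 0.6211], 'opening': 0.0874, 'joint_pos': [29.9835, 7.6234, -20.2427, -0.0679, -61.8998, -25.514]}
[ 0.1364 -0.0696  0.    ] [-0.19  0.16  0.24]
```

>>> jog_arm(targets="0.05 -0.025 0 -0.1 0.1 0 1; 0.1 -0.05 0 -0.2 0.16 0 1; 0.136 -0.0695 0 -0.2 0.16 -0.2 1; 0.136 -0.0695 0.04 -0.2 0.16 -0.2 1; 0.136 -0.0695 0.09 -0.2 0.16 -0.2 1; 0.136 -0.0695 0.121 -0.2 0.16 -0.2 1; 0.136 -0.0695 0.121 -0.2 0.16 -0.2 1; 0.136 -0.0695 0.121 -0.2 0.16 -0.2 1")

```text
clock: 9.3
tool_pos: [0.6022, -0.0501, 0.0804]
orientation: [-179.9, -0.0, -85.3]
force: [0.5, 0.7, 1.2]
opening: 0.087
```

```bash
python3 g.py 0.601 -0.051 0.079 -85.8
```

```text
{'clock': 9.3, 'tool_pos': [0.6022, -0.0501, 0.0804], 'orientation': [-179.9178, -0.0183, -85.334], 'force': [0.5111, 0.7389, 1.1976], 'opening': 0.087, 'joint_pos': [13.7674, 21.3955, -19.028, 0.0409, -49.4983, -9.1279]}
[0.0008 0.0013 0.0014] [-0.08 -0.02  0.47]
```

>>> jog_arm(targets="0.001 0.001 0.001 0 0 0.4 1; 0.001 0.001 0.001 0 0 0.4 -1; 0.001 0.001 0.001 0 0 0.4 -1; 0.001 0.001 0.001 0 0 0.4 -1; 0.001 0.001 0.001 0 0 0.4 -1; 0.001 0.001 0.001 0 0 0.4 -1; 0.001 0.001 0.001 0 0 0.4 -1; 0.001 0.001 0.001 0 0 0.4 -1")

```text
clock: 10.3
tool_pos: [0.6013, -0.0512, 0.0793]
orientation: [-179.9, -0.0, -85.7]
force: [0.0, -0.4, -0.1]
opening: 0.0397
```

```bash
python3 g.py 0.6012 -0.0511 0.2 -85.8 0.399 0.391 0.2 -85.8
```

```text
{'clock': 10.3, 'tool_pos': [0.6013, -0.0512, 0.0793], 'orientation': [-179.9267, -0.0195, -85.7336], 'force': [0.0416, -0.4038, -0.1423], 'opening': 0.0397, 'joint_pos': [13.6844, 21.401, -19.1927, 0.0412, -49.3372, -9.4449]}
[-1.000e-04 -1.000e-04 -1.207e-01] [-0.07 -0.02  0.07]
[-0.456   0.1687 -0.121 ] [-0.07 -0.02  0.07]
```

>>> jog_arm(targets="0 0 -0.06 0 0 0 -1; 0 0 -0.121 0 0 0 -1; -0.055 0.02 -0.121 0 0 0 -1; -0.11 0.041 -0.121 0 0 0 -1; -0.165 0.061 -0.121 0 0 0 -1; -0.22 0.081 -0.121 0 0 0 -1; -0.275 0.102 -0.121 0 0 0 -1; -0.33 0.122 -0.121 0 0 0 -1")

```text
clock: 11.3
tool_pos: [0.4535, 0.2702, 0.1998]
orientation: [-180.0, -0.0, -85.7]
force: [0.8, 0.8, -2.5]
opening: 0.0394
```

```bash
python3 g.py 0.399 0.391 0.2 -85.8 0.399 0.391 0.036 -85.8
```

```text
{'clock': 11.3, 'tool_pos': [0.4535, 0.2702, 0.1998], 'orientation': [-179.9537, -0.0212, -85.7387], 'force': [0.7786, 0.8292, -2.4874], 'opening': 0.0394, 'joint_pos': [52.1294, 7.8193, -20.1045, 0.0549, -62.0609, -47.8938]}
[-0.1245  0.0453 -0.0003] [-0.05 -0.02  0.06]
[-0.1246  0.0455  0.1637] [-0.05 -0.02  0.06]
```

>>> jog_arm(targets="-0.055 0.02 0 0 0 0 -1; -0.11 0.041 0 0 0 0 -1; -0.125 0.045 0 0 0 0 -1; -0.125 0.045 0.05 0 0 0 -1; -0.125 0.045 0.1 0 0 0 -1; -0.125 0.045 0.145 0 0 0 -1; -0.125 0.045 0.161 0 0 0 -1; -0.125 0.045 0.163 0 0 0 -1")

```text
clock: 12.3
tool_pos: [0.3997, 0.3912, 0.0366]
orientation: [-180.0, -0.1, -85.7]
force: [1.0, 1.4, -2.9]
opening: 0.0398
```

```bash
python3 g.py 0.399 0.391 0.036 -85.8
```

```text
{'clock': 12.3, 'tool_pos': [0.3997, 0.3912, 0.0366], 'orientation': [-179.9777, -0.0904, -85.7408], 'force': [1.0281, 1.3907, -2.9336], 'opening': 0.0398, 'joint_pos': [64.4882, 21.0924, -27.1287, 0.0963, -41.8463, -60.3008]}
[0.0001 0.0007 0.0006] [-0.02 -0.09  0.06]
```

>>> jog_arm(targets="0 0 0.001 0 0 0 -1; 0 0 0.001 0 0 0 1; 0 0 0.001 0 0 0 1; 0 0 0.001 0 0 0 1; 0 0 -0.04 0 0 0 1; 0 0 -0.1 0 0 0 1; 0 0 -0.163 0 0 0 1; 0.05 -0.02 -0.163 0 0 -10 1")

```text
clock: 13.3
tool_pos: [0.425, 0.347, 0.2055]
orientation: [-179.5, 0.3, -75.4]
force: [1.2, 0.0, -1.7]
opening: 0.0875
```

```bash
cat > t.py <<'E'
from h import *
p=snapshot("top"); save(p,"top1.png")
for k,lo,hi in (("gauge_center",.055,.075),("valve_center",.055,.075),("plate_grip",.042,.054),("mat",-.002,.010)):
    m=models.cut_out(k,p)
    if not m: print(k,"none"); continue
    P=cloud(p,m[0]["region"]); Q=P[(P[:,2]>lo)&(P[:,2]<hi)]; print(k,m[0]["conf"],np.percentile(P[:,2],[5,50,95]).round(3),len(Q), (cv2.minAreaRect((Q[:,:2]*1000).astype(np.float32)) if len(Q)>5 else None))
E
python3 t.py; python3 g.py 0.5965 0.011 0.2 4.3
```

```text
gauge_center 0.72 [0.043 0.067 0.071] 440 ((404.5585021972656, 273.35589599609375), (47.492042541503906, 49.87974166870117), 1.1097404956817627)
valve_center 0.62 [0.006 0.044 0.07 ] 93 ((408.6708679199219, 387.7143249511719), (38.073604583740234, 23.910491943359375), 70.69820404052734)
plate_grip none
mat 0.73 [0.002 0.005 0.009] 8681 ((479.1392517089844, 337.0841369628906), (245.31365966796875, 265.1227722167969), 3.451714038848877)
{'clock': 13.55, 'tool_pos': [0.4233, 0.3429, 0.1998], 'orientation': [-179.9784, -0.0727, -75.8576], 'force': [-0.2053, -0.9981, 0.7815], 'opening': 0.0878, 'joint_pos': [59.6707, 9.4606, -18.1113, 0.0748, -62.4649, -45.5629]}
[ 3.641e-01 -8.680e-02  3.000e-04] [ 3.000e-02 -8.000e-02 -8.016e+01]
```

View pics/top1.png

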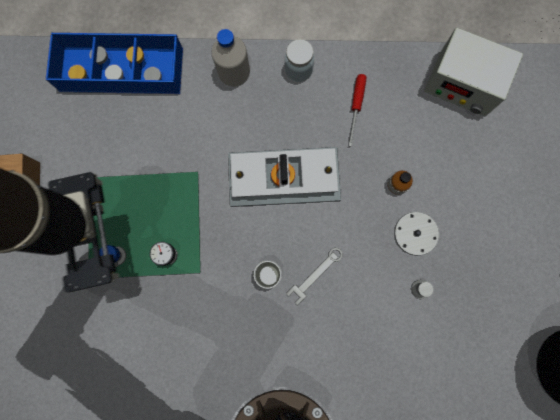

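The gauge stands upright on the mat at (162,254) and the valve at about (115,255), partly under the gripper. The plate is clear, so I'll go over the handle.

>>> jog_arm(targets="0.05 -0.012 0 0 0 -10 1; 0.1 -0.024 0 0 0 -20 1; 0.15 -0.036 0 0 0 -30 1; 0.2 -0.048 0 0 0 -40 1; 0.25 -0.06 0 0 0 -50 1; 0.3 -0.072 0 0 0 -60 1; 0.35 -0.084 0 0 0 -70 1; 0.364 -0.087 0 0 0 -80.2 1")

```text
clock: 14.55
tool_pos: [0.5976, 0.0095, 0.1992]
orientation: [179.9, 0.1, 4.5]
force: [-0.7, 0.6, -0.0]
opening: 0.0875
```

>>> jog_arm(targets="0 0 0 0 0 0 1; 0 0 0 0 0 0 1; 0 0 0 0 0 0 1; 0 0 0 0 0 0 1; 0 0 0 0 0 0 1; 0 0 0 0 0 0 1; 0 0 0 0 0 0 1; 0 0 0 0 0 0 1")

```text
clock: 15.55
tool_pos: [0.5976, 0.0094, 0.1993]
orientation: [179.9, 0.1, 4.5]
force: [0.3, 0.2, 0.1]
opening: 0.0878
```

```bash
python3 w.py w2.png plate_grip:.043:.053 plate_grip:.088:.1; python3 g.py 0.5965 0.011 0.057 4.3
```

```text
{'clock': 15.55, 'tool_pos': [0.5976, 0.0094, 0.1993], 'orientation': [179.8931, 0.0519, 4.4941], 'force': [0.3043, 0.2443, 0.0756], 'opening': 0.0878, 'joint_pos': [19.6806, 14.4446, -11.7146, 0.0998, -63.919, 74.7696]}
tcp px [286. 256.]
plate_grip none
plate_grip none
{'clock': 15.7, 'tool_pos': [0.5976, 0.0094, 0.1992], 'orientation': [179.8922, 0.0539, 4.4947], 'force': [0.7667, 0.8901, 0.0847], 'opening': 0.0876, 'joint_pos': [19.6773, 14.4478, -11.7156, 0.1001, -63.9169, 74.7735]}
[-0.0008 -0.002   0.1422] [0.11 0.05 0.19]
```

View pics/w2.png

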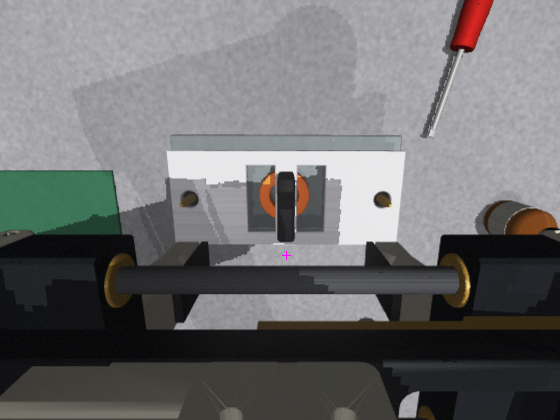

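```bash
python3 -c "
from h import *
p=snapshot('wrist');C=cloud(p)
for lo,hi in((.088,.1),(.045,.053)):
  Q=C[(C[:,2]>lo)&(C[:,2]<hi)&(abs(C[:,0]-.597)<.08)&(abs(C[:,1]-.01)<(.03 if lo>.08 else .14))]
  print(len(Q),cv2.minAreaRect((Q[:,:2]*1000).astype(np.float32)))
"
```

```text
1148 ((597.0218505859375, 10.002396583557129), (59.47020721435547, 15.588884353637695), 4.114729881286621)
16031 ((596.5790405273438, 10.301170349121094), (100.10433959960938, 240.7917022705078), 4.25759220123291)
```

>>> jog_arm(targets="0 -0.0006 0.05 0.1 0 0.2 0.6; 0 -0.0006 0.1 0.1 0 0.2 0; 0 -0.0006 0.143 0.1 0 0.2 -0.2; 0 -0.0006 0.143 0.1 0 0.2 -0.2; 0 -0.0006 0.143 0.1 0 0.2 -0.3; 0 -0.0006 0.143 0.1 0 0.2 -1; 0 -0.0006 0.143 0.1 0 0.2 -1; 0 -0.0006 0.143 0.1 0 0.2 -1")

```text
clock: 16.75
tool_pos: [0.5979, 0.0099, 0.0573]
orientation: [-180.0, -0.0, 4.3]
force: [-0.3, 0.8, 4.7]
opening: 0.0158
```

>>> jog_arm(targets="0 0 0 0 0 0 -1; 0 0 0 0 0 0 -1; 0 0 0 0 0 0 -1; 0 0 0 0 0 0 -1; 0 0 0 0 0 0 -1; 0 0 0 0 0 0 -1; 0 0 0 0 0 0 -1; 0 0 0 0 0 0 -1")

```text
clock: 17.75
tool_pos: [0.5978, 0.0099, 0.0573]
orientation: [-180.0, -0.0, 4.3]
force: [-3.6, 0.7, 2.5]
opening: 0.016
```

```bash
python3 g.py 0.597 0.010 0.15 4.3
```

```text
{'clock': 17.75, 'tool_pos': [0.5978, 0.0099, 0.0573], 'orientation': [-179.9875, -0.0351, 4.3031], 'force': [-3.5577, 0.7156, 2.4751], 'opening': 0.016, 'joint_pos': [19.6542, 22.4767, -21.0588, -0.0038, -46.4273, 74.6515]}
[-0.0008 -0.0002 -0.0927] [-0.01 -0.04  0.  ]
```

>>> jog_arm(targets="0 0 -0.01 0 0 0 -1; 0 0 -0.02 0 0 0 -1; 0 0 -0.035 0 0 0 -1; 0 0 -0.05 0 0 0 -1; 0 0 -0.065 0 0 0 -1; 0 0 -0.08 0 0 0 -1; 0 0 -0.1 0 0 0 -1; 0 0 -0.12 0 0 0 -1")

```text
clock: 18.75
tool_pos: [0.5976, 0.0098, 0.1785]
orientation: [-180.0, -0.0, 4.3]
force: [0.7, -0.3, -3.4]
opening: 0.0159
```

```bash
python3 g.py 0.533 0.341 0.177 4.3; python3 -c "
from h import *
p=snapshot('top');save(p,'top2.png');p=snapshot('side');save(p,'side2.png')"
```

```text
{'clock': 18.75, 'tool_pos': [0.5976, 0.0098, 0.1785], 'orientation': [-179.9876, -0.0364, 4.3088], 'force': [0.6603, -0.3025, -3.4487], 'opening': 0.0159, 'joint_pos': [19.6552, 15.3347, -13.3332, -0.0027, -61.2937, 74.6549]}
[-0.0396 -0.3351  0.0016] [-0.01 -0.04  0.01]
```

View pics/side2.png

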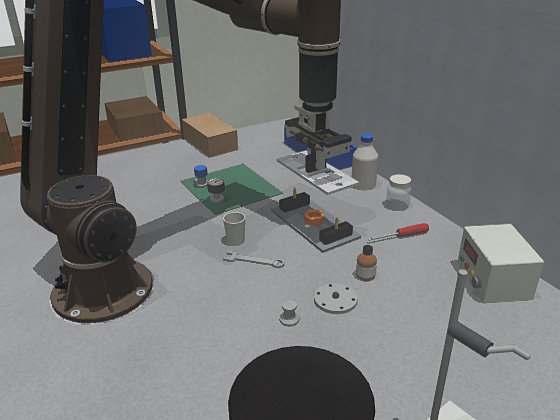

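View pics/top2.png

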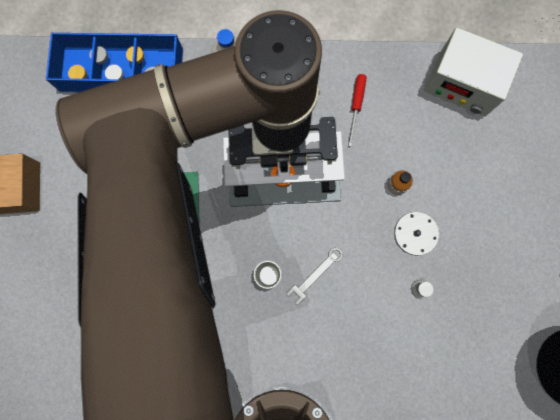

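Plate is lifted level and off its pins. The ring sits on the base, at (313,217) in the side view.

>>> jog_arm(targets="-0.003 -0.025 0 0 0 0 -1; -0.009 -0.075 0 0 0 0 -1; -0.015 -0.125 0 0 0 0 -1; -0.021 -0.175 0 0 0 0 -1; -0.027 -0.225 0 0 0 0 -1; -0.033 -0.275 0 0 0 0 -1; -0.037 -0.315 0 0 0 0 -1; -0.04 -0.335 0 0 0 0 -1")

```text
clock: 19.85
tool_pos: [0.5332, 0.3429, 0.1793]
orientation: [-180.0, -0.2, 4.4]
force: [0.9, -1.2, -2.5]
opening: 0.016
```

```bash
python3 g.py 0.533 0.341 0.023 4.3
```

```text
{'clock': 19.85, 'tool_pos': [0.5332, 0.3429, 0.1793], 'orientation': [-179.9923, -0.2384, 4.4149], 'force': [0.9378, -1.1622, -2.4658], 'opening': 0.016, 'joint_pos': [50.4618, 18.4556, -8.8445, 0.1874, -62.5291, 43.8668]}
[-0.0009  0.0019  0.1563] [-0.01 -0.24  0.11]
```

>>> jog_arm(targets="0 0 0.03 0 -0.2 0 -1; 0 0 0.06 0 -0.2 0 -1; 0 0 0.09 0 -0.2 0 -1; 0 0 0.12 0 -0.2 0 -1; 0 0 0.14 0 -0.2 0 -1; 0 0 0.15 0 -0.2 0 -1; 0 0 0.155 0 -0.2 0 -1; 0 0 0.157 0 -0.2 0 -1")

```text
clock: 20.85
tool_pos: [0.5341, 0.3431, 0.0227]
orientation: [-180.0, -0.1, 4.4]
force: [0.9, 0.5, -3.1]
opening: 0.0161
```

```bash
python3 g.py 0.533 0.341 0.0215 4.3; python3 -c "
from h import *
p=snapshot('side');save(p,'side3.png')"
```

```text
{'clock': 20.85, 'tool_pos': [0.5341, 0.3431, 0.0227], 'orientation': [-179.9694, -0.0671, 4.4145], 'force': [0.9341, 0.549, -3.1342], 'opening': 0.0161, 'joint_pos': [50.3213, 27.7053, -17.8155, 0.0384, -44.4105, 44.0658]}
[-0.0012  0.002   0.0012] [-0.03 -0.07  0.11]
```

View pics/side3.png

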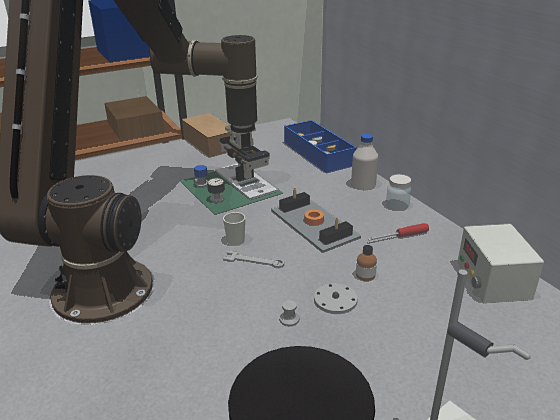

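The plate hangs just over the mat and the gauge and valve stand clear. I'll lower it 1 mm more and release.

>>> jog_arm(targets="0 0 0.0012 0 0 0 -1; 0 0 0.0012 0 0 0 -1; 0 0 0.0012 0 0 0 0; 0 0 0.0012 0 0 0 1; 0 0 0.0012 0 0 0 1; 0 0 0.0012 0 0 0 1; 0 0 -0.04 0 0 0 1; 0 0 -0.1 0 0 0 1")

```text
clock: 21.9
tool_pos: [0.533, 0.3421, 0.1219]
orientation: [179.9, 0.1, 4.4]
force: [0.9, 0.7, -0.0]
opening: 0.0701
```

```bash
python3 g.py 0.5965 0.0105 0.2 -85.8; python3 -c "
from h import *
p=snapshot('top');save(p,'top3.png')
C=cloud(p)
Q=C[(abs(C[:,2]-.022)<.016)&(abs(C[:,0]-.597)<.04)&(abs(C[:,1]-.011)<.045)]
for k in ('ring_center','fixture'):
  m=models.cut_out(k,p)
  if m: 
    P=cloud(p,m[0]['region']);Q=P[(P[:,2]>.024)&(P[:,2]<.042)] if k[0]=='r' else P[P[:,2]<.014]
    print(k,m[0]['conf'],m[0]['uv'],np.percentile(P[:,2],[5,50,95]),cv2.minAreaRect((Q[:,:2]*1000).astype(np.float32)))
"
```

```text
{'clock': 21.9, 'tool_pos': [0.533, 0.3421, 0.1219], 'orientation': [179.8592, 0.1181, 4.4099], 'force': [0.9266, 0.7181, -0.0161], 'opening': 0.0701, 'joint_pos': [50.3314, 21.4573, -12.4789, 0.0158, -56.2471, 44.0698]}
[ 0.0377  0.3357 -0.0774] [ 2.000e-01 -2.000e-02  9.021e+01]
ring_center 0.59 [282.3, 174.8] [0.01026206 0.03212041 0.03619662] ((597.8610229492188, 13.62407112121582), (53.84981918334961, 55.00247573852539), 73.96683502197266)
fixture 0.63 [283.2, 175.8] [0.00766811 0.01189057 0.0427148 ] ((599.4913330078125, 10.692184448242188), (137.39202880859375, 264.284423828125), 4.16456413269043)
```

View pics/top3.png

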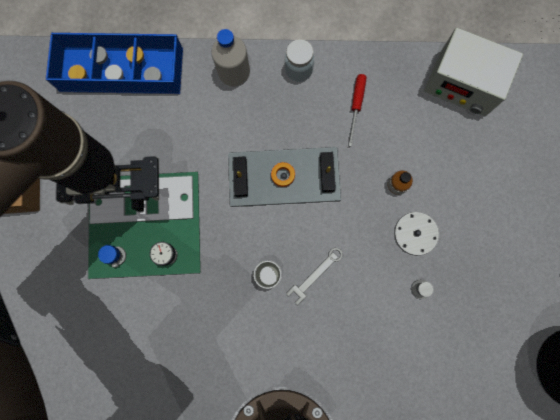

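The plate lies on the mat and the ring is exposed at (283,175). Next I'll go over the ring.

>>> jog_arm(targets="0.003 0.01 -0.045 0 0 10 1; 0.009 0.06 -0.077 0 0 20 1; 0.015 0.11 -0.077 0 0 30 1; 0.021 0.16 -0.077 0 0 40 1; 0.027 0.21 -0.077 0 0 50 1; 0.031 0.26 -0.077 0 0 60 1; 0.035 0.31 -0.077 0 0 70 1; 0.0377 0.3357 -0.077 0.2 0 80 1")

```text
clock: 23.05
tool_pos: [0.5984, 0.0102, 0.2013]
orientation: [-179.5, 0.4, -76.0]
force: [0.4, 1.5, 0.1]
opening: 0.088
```

```bash
python3 g.py 0.5965 0.0105 0.2 -85.8
```

```text
{'clock': 23.05, 'tool_pos': [0.5984, 0.0102, 0.2013], 'orientation': [-179.4905, 0.367, -75.9903], 'force': [0.373, 1.5197, 0.0823], 'opening': 0.088, 'joint_pos': [19.4563, 14.1647, -11.6348, -0.3537, -63.6589, -5.2928]}
[-0.0007  0.0018  0.0012] [-0.48  0.41  9.81]
```

>>> jog_arm(targets="0 0 0 -0.4 0.4 9.8 1; 0 0 0.03 -0.4 0.4 9.8 1; 0 0 0.05 -0.4 0.4 9.8 1; 0 0 0.05 -0.4 0.4 9.8 1; 0 0 0.05 -0.4 0.4 9.8 1; 0 0 0.05 -0.4 0.4 9.8 1; 0 0 0.05 -0.4 0.4 9.8 1; 0 0 0.05 -0.4 0.4 9.8 1")

```text
clock: 24.05
tool_pos: [0.5989, 0.0107, 0.1517]
orientation: [-179.9, 0.0, -85.8]
force: [0.9, 0.5, -0.5]
opening: 0.0878
```

```bash
python3 w.py w3.png ring_center:.027:.037; python3 g.py 0.597 0.0105 0.015 -85.8
```

```text
{'clock': 24.05, 'tool_pos': [0.5989, 0.0107, 0.1517], 'orientation': [-179.885, 0.0265, -85.7891], 'force': [0.8614, 0.5434, -0.4733], 'opening': 0.0878, 'joint_pos': [19.7019, 16.7372, -15.1941, 0.0061, -57.9508, -15.4943]}
tcp px [286. 257.]
ring_center 0.94 [290. 216.] z [0.019 0.033 0.034] n 1795
  rect [597.2  11.2] [54.4 54.5] 46.69 circ [597.2  11.4] 27.7
{'clock': 24.15, 'tool_pos': [0.5988, 0.0107, 0.1515], 'orientation': [-179.9065, 0.0217, -85.7909], 'force': [0.1952, -0.6051, -0.2928], 'opening': 0.0875, 'joint_pos': [19.7004, 16.7513, -15.2059, 0.0048, -57.9469, -15.4939]}
[1.000e-04 2.100e-03 1.365e-01] [-0.09  0.02  0.01]
```

View pics/w3.png

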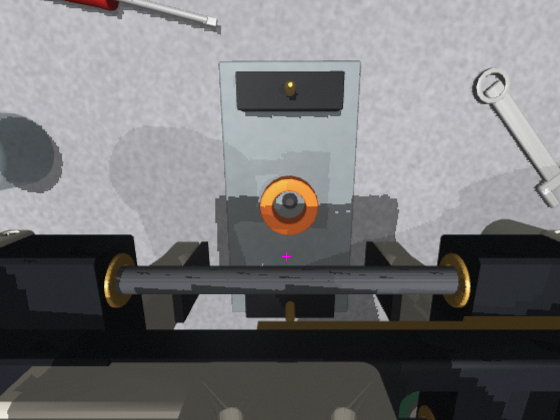

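Ring at (289,205), stub inside its bore; it measures (0.597, 0.011). I'll descend and grip.

>>> jog_arm(targets="0 0.0019 0.05 0 0 0 1; 0 0.0019 0.1 0 0 0 1; 0 0.0019 0.12 0 0 0 1; 0 0.0019 0.134 0 0 0 1; 0 0.0019 0.134 0 0 0 0.2; 0 0.0019 0.134 0 0 0 -1; 0 0.0019 0.134 0 0 0 -1; 0 0.0019 0.134 0 0 0 -1")

```text
clock: 25.15
tool_pos: [0.5976, 0.0108, 0.0183]
orientation: [-179.8, 0.0, -85.8]
force: [-0.2, -0.2, 4.1]
opening: 0.0546
```

>>> jog_arm(targets="0 0 0 0 0 0 -1; 0 0 0 0 0 0 -1; 0 0 0 0 0 0 -1; 0 0 -0.02 0 0 0 -1; 0 0 -0.05 0 0 0 -1; 0 0 -0.1 0 0 0 -1; 0 0 -0.15 0 0 0 -1; 0 0 -0.15 0 0 0 -1")

```text
clock: 26.15
tool_pos: [0.5997, 0.0111, 0.173]
orientation: [-179.4, 0.1, -85.8]
force: [0.2, -0.1, -1.7]
opening: 0.0541
```

```bash
python3 g.py 0.4705 -0.297 0.167 4.3; python3 -c "
from h import *
p=snapshot('side');save(p,'side4.png')"
```

```text
{'clock': 26.15, 'tool_pos': [0.5997, 0.0111, 0.173], 'orientation': [-179.3628, 0.1089, -85.753], 'force': [0.2483, -0.0842, -1.6727], 'opening': 0.0541, 'joint_pos': [19.7536, 15.4338, -14.0117, 0.0756, -59.9114, -15.5447]}
[0.2977 0.1517 0.0038] [ -0.59  -0.42 -90.05]
```

View pics/side4.png

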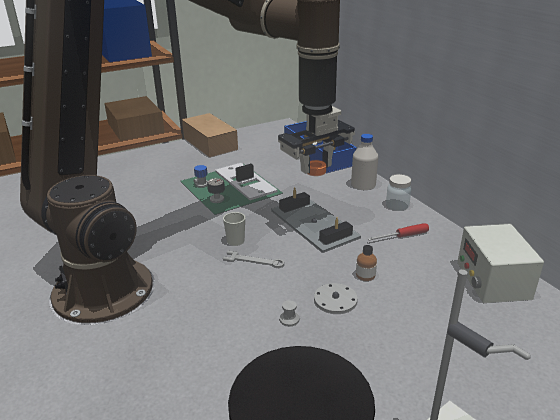

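The ring is held, at (317,168) in the side view. Now to the carrier.

>>> jog_arm(targets="0.037 0.019 0 0 0 -10 -1; 0.074 0.038 0 0 0 -20 -1; 0.111 0.057 0 0 0 -30 -1; 0.148 0.076 0 0 0 -40 -1; 0.186 0.095 0 0 0 -50 -1; 0.223 0.114 0 0 0 -60 -1; 0.26 0.133 0 0 0 -70 -1; 0.298 0.152 0 -0.5 -0.4 -80 -1")

```text
clock: 27.2
tool_pos: [0.4668, -0.2982, 0.1672]
orientation: [-179.9, 0.3, -5.5]
force: [1.4, -0.6, -1.7]
opening: 0.0539
```

```bash
python3 g.py 0.4705 -0.297 0.15 4.3
```

```text
{'clock': 27.2, 'tool_pos': [0.4668, -0.2982, 0.1672], 'orientation': [-179.902, 0.3462, -5.4652], 'force': [1.4124, -0.6314, -1.6639], 'opening': 0.0539, 'joint_pos': [-12.3557, 12.1405, -19.2593, -0.065, -58.9556, 96.9239]}
[ 0.0037 -0.0015  0.0172] [-0.13  0.34 -9.77]
```

>>> jog_arm(targets="0.0037 -0.0015 0 0 0.3 -9.8 -1; 0.0037 -0.0015 0.017 0 0.3 -9.8 -1; 0.0037 -0.0015 0.047 0 0.3 -9.8 -1; 0.0037 -0.0015 0.077 0 0.3 -9.8 -1; 0.0037 -0.0015 0.077 0 0.3 -9.8 -1; 0.0037 -0.0015 0.077 0 0.3 -9.8 -1; 0.0037 -0.0015 0.077 0 0.3 -9.8 -1; 0.0037 -0.0015 0.077 0 0.3 -9.8 -1")

```text
clock: 28.2
tool_pos: [0.4707, -0.297, 0.0911]
orientation: [-179.9, -0.1, 4.3]
force: [0.3, 0.3, -1.0]
opening: 0.0542
```

```bash
python3 w.py w4.png carrier:.005:.015 ring_center:0.05:0.2; python3 g.py 0.4705 -0.297 0.018 4.3
```

```text
{'clock': 28.2, 'tool_pos': [0.4707, -0.297, 0.0911], 'orientation': [-179.9007, -0.0668, 4.3383], 'force': [0.2713, 0.3441, -1.0352], 'opening': 0.0542, 'joint_pos': [-12.1787, 16.7965, -24.3722, -0.1518, -48.7957, 106.6169]}
tcp px [286. 256.]
carrier 0.84 [289. 202.] z [0.01  0.011 0.012] n 7264
  rect [ 472.4 -297.2] [92.1 95.6] 44.54 circ [ 469.5 -298.3] 49.7
ring_center 0.97 [288. 240.] z [0.092 0.106 0.107] n 4651
  rect [ 469.6 -295.7] [52.2 55.7] 79.25 circ [ 469.4 -297.1] 28.1
{'clock': 28.35, 'tool_pos': [0.4704, -0.2969, 0.0907], 'orientation': [-179.8839, -0.0214, 4.3383], 'force': [-0.4462, 0.6645, -0.8518], 'opening': 0.0542, 'joint_pos': [-12.1769, 16.8284, -24.3994, -0.156, -48.7848, 106.6181]}
[0.0001 0.0002 0.0727] [-0.12 -0.02  0.04]
```

View pics/w4.png

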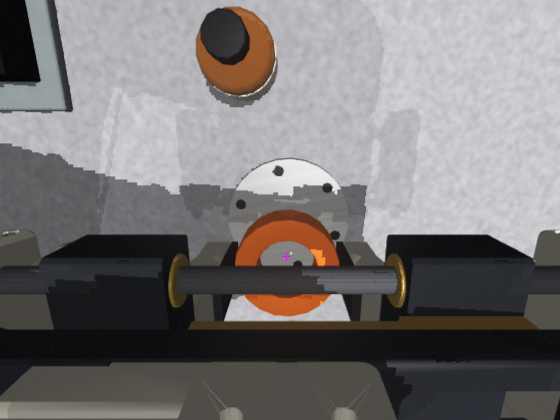

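Ring and carrier are within about 1 mm of each other, and amber at (235,50) is clear ahead. Lowering.

>>> jog_arm(targets="0 0.001 0.02 0 0 0 -1; 0 0.001 0.04 0 0 0 -1; 0 0.001 0.055 0 0 0 -1; 0 0.001 0.064 0 0 0 -1; 0 0.001 0.069 0 0 0 -1; 0 0.001 0.071 0 0 0 -1; 0 0.001 0.072 0 0 0 -1; 0 0.001 0.072 0 0 0 -1")

```text
clock: 29.35
tool_pos: [0.4706, -0.2979, 0.019]
orientation: [-179.9, -0.1, 4.3]
force: [0.2, -0.9, -0.3]
opening: 0.0545
```

>>> jog_arm(targets="0 0 0 0 0 0 0.4; 0 0 0 0 0 0 1; 0 0 0 0 0 0 1; 0 0 0 0 0 0 1; 0 0 0 0 0 0 1; 0 0 -0.03 0 0 0 1; 0 0 -0.08 0 0 0 1; 0 0 -0.14 0 0 0 1")

```text
clock: 30.35
tool_pos: [0.4697, -0.2979, 0.1596]
orientation: [-179.9, 0.1, 4.3]
force: [2.0, -0.6, -0.2]
opening: 0.0877
```

```bash
python3 w.py w5.png carrier:.005:.015 ring_center:0.02:0.04; python3 g.py 0.5341 0.3431 0.18 4.4
```

```text
{'clock': 30.35, 'tool_pos': [0.4697, -0.2979, 0.1596], 'orientation': [-179.8513, 0.0746, 4.3362], 'force': [1.9896, -0.6429, -0.1775], 'opening': 0.0877, 'joint_pos': [-12.2967, 12.6313, -19.6719, -0.1432, -57.811, 106.7091]}
tcp px [286. 256.]
carrier 0.72 [288. 196.] z [0.01  0.011 0.015] n 4832
  rect [ 469.1 -297.9] [98.5 98.6] 5.26 circ [ 469.  -298.2] 49.9
ring_center 0.62 [290. 212.] z [0.016 0.033 0.034] n 1820
  rect [ 469.5 -298. ] [55.  54.6] 27.91 circ [ 469.5 -297.8] 27.8
{'clock': 30.5, 'tool_pos': [0.4727, -0.2988, 0.1629], 'orientation': [179.953, -0.4489, 4.3555], 'force': [0.1474, 0.3407, -1.2592], 'opening': 0.0877, 'joint_pos': [-12.2992, 12.4048, -19.523, -0.099, -57.6287, 106.7073]}
[ 0.1102 -0.6354 -0.0168] [ 0.05 -0.45 -0.04]
```

View pics/w5.png

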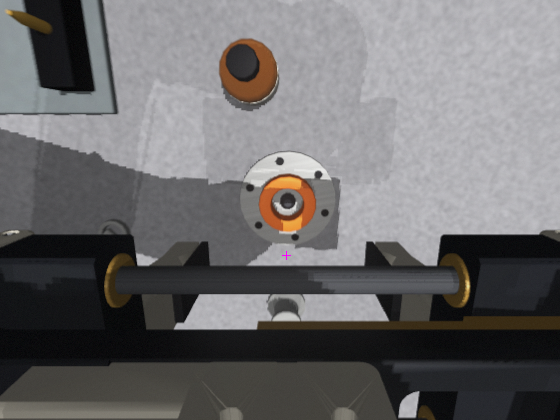

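Ring seated on the stub (centres within 0.5 mm, top at z = 0.033). Back to the plate.

>>> jog_arm(targets="0.01 -0.06 -0.017 0 0 0 1; 0.02 -0.12 -0.017 0 0 0 1; 0.031 -0.18 -0.017 0 0 0 1; 0.042 -0.24 -0.017 0 0 0 1; 0.052 -0.3 -0.017 0 0 0 1; 0.062 -0.36 -0.017 0 0 0 1; 0.073 -0.42 -0.017 0 0 0 1; 0.083 -0.48 -0.017 0 0 0 1")

```text
clock: 31.5
tool_pos: [0.5181, 0.188, 0.1792]
orientation: [179.9, -0.4, 4.4]
force: [1.6, -0.2, 0.3]
opening: 0.0877
```

```bash
python3 g.py 0.5341 0.3431 0.18 4.4
```

```text
{'clock': 31.5, 'tool_pos': [0.5181, 0.188, 0.1792], 'orientation': [179.9178, -0.3773, 4.3707], 'force': [1.5586, -0.2161, 0.297], 'opening': 0.0877, 'joint_pos': [40.5159, 10.8441, -19.386, 0.3353, -59.5141, 53.6851]}
[ 0.0278 -0.1535 -0.0009] [ 0.08 -0.38 -0.03]
```

>>> jog_arm(targets="0.01 -0.055 0 0 -0.4 0 1; 0.02 -0.11 0 0 -0.4 0 1; 0.028 -0.1535 0 0 -0.4 0 1; 0.028 -0.1535 0 0 -0.4 0 1; 0.028 -0.1535 0 0 -0.4 0 1; 0.028 -0.1535 0 0 -0.4 0 1; 0.028 -0.1535 0 0 -0.4 0 1; 0.028 -0.1535 0 0 -0.4 0 1")

```text
clock: 32.5
tool_pos: [0.5345, 0.3426, 0.1795]
orientation: [179.9, 0.0, 4.3]
force: [0.3, 0.6, -0.9]
opening: 0.0875
```

```bash
python3 g.py 0.5341 0.3431 0.0225 4.4;python3 -c "
from h import *
p=snapshot('wrist');save(p,'w6.png');C=cloud(p)
for lo,hi in((.052,.064),(.009,.017)):
  Q=C[(C[:,2]>lo)&(C[:,2]<hi)&(abs(C[:,0]-.535)<.08)&(abs(C[:,1]-.343)<(.03 if lo>.02 else .14))]
  print(len(Q),cv2.minAreaRect((Q[:,:2]*1000).astype(np.float32)))
"
```

```text
{'clock': 32.5, 'tool_pos': [0.5345, 0.3426, 0.1795], 'orientation': [179.9395, 0.0045, 4.3251], 'force': [0.3113, 0.5838, -0.8887], 'opening': 0.0875, 'joint_pos': [50.2669, 18.6837, -8.4322, 0.0436, -62.9306, 44.0384]}
[-0.0003 -0.0007  0.157 ] [ 0.06  0.   -0.07]
992 ((533.5441284179688, 343.2104797363281), (58.96324920654297, 15.928330421447754), 4.661319255828857)
14873 ((532.7627563476562, 343.2376403808594), (100.47000122070312, 240.9385528564453), 4.4221296310424805)
```

View pics/w6.png

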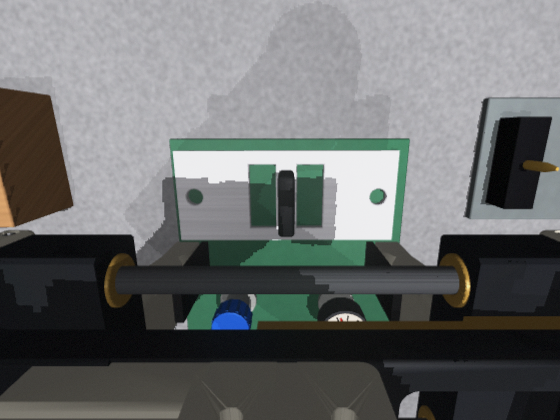

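Plate at the expected place; the handle at (287,203) is centred. Descending to grip.

>>> jog_arm(targets="0 -0.0006 0.05 0 0 0 0.6; 0 -0.0006 0.1 0 0 0 0; 0 -0.0006 0.14 0 0 0 -0.2; 0 -0.0006 0.157 0 0 0 -0.2; 0 -0.0006 0.157 0 0 0 -0.3; 0 -0.0006 0.157 0 0 0 -1; 0 -0.0006 0.157 0 0 0 -1; 0 -0.0006 0.157 0 0 0 -1")

```text
clock: 33.55
tool_pos: [0.5349, 0.3436, 0.0238]
orientation: [-180.0, -0.1, 4.3]
force: [-2.4, -0.6, 3.5]
opening: 0.016
```

>>> jog_arm(targets="0 0 0 0 0 0 -1; 0 0 0 0 0 0 -1; 0 0 0 0 0 0 -1; 0 0 0 0 0 0 -1; 0 0 -0.02 0 0 0 -1; 0 0 -0.06 0 0 0 -1; 0 0 -0.11 0 0 0 -1; 0 0 -0.157 0 0 0 -1")

```text
clock: 34.55
tool_pos: [0.5345, 0.3434, 0.1819]
orientation: [180.0, -0.1, 4.3]
force: [0.7, 0.5, -3.0]
opening: 0.016
```

```bash
python3 g.py 0.598 0.0095 0.179 4.3
```

```text
{'clock': 34.55, 'tool_pos': [0.5345, 0.3434, 0.1819], 'orientation': [179.9935, -0.0597, 4.3465], 'force': [0.7074, 0.5388, -2.9937], 'opening': 0.016, 'joint_pos': [50.3177, 18.5691, -8.2631, 0.0531, -63.131, 44.0048]}
[0.038  0.3377 0.003 ] [ 0.01 -0.06  0.05]
```

>>> jog_arm(targets="0.003 0.025 0 0 0 0 -1; 0.008 0.075 0 0 0 0 -1; 0.014 0.125 0 0 0 0 -1; 0.02 0.175 0 0 0 0 -1; 0.026 0.225 0 0 0 0 -1; 0.032 0.275 0 0 0 0 -1; 0.036 0.315 0 0 0 0 -1; 0.038 0.337 0 0 0 0 -1")

```text
clock: 35.55
tool_pos: [0.597, 0.0075, 0.1804]
orientation: [180.0, 0.1, 4.2]
force: [0.6, -0.1, -1.8]
opening: 0.0158
```

>>> jog_arm(targets="0 0 0 0 0 0 -1; 0 0 0 0 0 0 -1; 0 0 0 0 0 0 -1; 0 0 0 0 0 0 -1; 0 0 0 0 0 0 -1; 0 0 0 0 0 0 -1; 0 0 0 0 0 0 -1; 0 0 0 0 0 0 -1")

```text
clock: 36.55
tool_pos: [0.597, 0.0075, 0.1804]
orientation: [180.0, 0.1, 4.2]
force: [0.5, 0.8, -1.9]
opening: 0.0161
```

```bash
python3 g.py 0.5984 0.0099 0.0598 4.3; python3 -c "
from h import *
p=snapshot('wrist');save(p,'w7.png');C=cloud(p)
o=telemetry.get_obs();z=o['tool_pos'][2]-.0598+.048
for lo,hi in((z+.043,z+.055),(z-.006,z+.006),(.035,.044)):
  Q=C[(C[:,2]>lo)&(C[:,2]<hi)&(abs(C[:,0]-.597)<.08)&(abs(C[:,1]-.01)<(.03 if lo>z+.01 else .14))]
  print(len(Q),Q[:,2].mean(),cv2.minAreaRect((Q[:,:2]*1000).astype(np.float32)))
"
```

```text
{'clock': 36.55, 'tool_pos': [0.597, 0.0075, 0.1804], 'orientation': [179.9832, 0.0754, 4.2164], 'force': [0.5078, 0.7616, -1.9309], 'opening': 0.0161, 'joint_pos': [19.4559, 15.2522, -13.1786, -0.0042, -61.6464, 74.7624]}
[ 0.0017 -0.0023  0.1206] [ 0.02  0.08 -0.08]
2381 0.21704867094068708 ((602.79345703125, 6.379438400268555), (47.03824234008789, 30.217533111572266), 19.84913444519043)
26440 0.16944342073036864 ((594.6964721679688, 7.568382263183594), (100.8994140625, 242.30406188964844), 4.217453956604004)
791 0.04068378079176414 ((635.5258178710938, 13.220680236816406), (11.889810562133789, 231.89852905273438), 4.382318019866943)
```

View pics/w7.png

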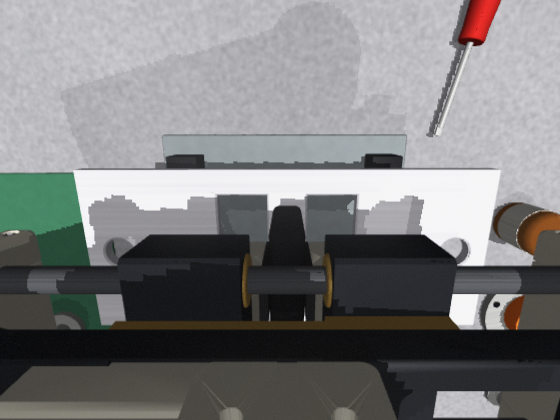

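>>> jog_arm(targets="0.001 -0.0013 0 0 0 0 -1; 0.0019 -0.0026 0 0 0 0 -1; 0.0019 -0.0026 0.02 0 0 0 -1; 0.0019 -0.0026 0.04 0 0 0 -1; 0.0019 -0.0026 0.055 0 0 0 -1; 0.0019 -0.0026 0.065 0 0 0 -1; 0.0019 -0.0026 0.07 0 0 0 -1; 0.0019 -0.0026 0.07 0 0 0 -1")

```text
clock: 37.6
tool_pos: [0.5987, 0.0102, 0.1104]
orientation: [180.0, 0.1, 4.2]
force: [-0.3, 0.2, -1.5]
opening: 0.0158
```

```bash
python3 g.py 0.5987 0.0101 0.0598 4.3
```

```text
{'clock': 37.6, 'tool_pos': [0.5987, 0.0102, 0.1104], 'orientation': [179.9775, 0.0795, 4.2177], 'force': [-0.3046, 0.2112, -1.5003], 'opening': 0.0158, 'joint_pos': [19.6582, 19.1474, -17.8014, 0.0006, -53.1338, 74.5592]}
[0.     0.0001 0.0506] [ 0.02  0.08 -0.08]
```

>>> jog_arm(targets="0 0 0.006 0 0 0 -1; 0 0 0.012 0 0 0 -1; 0 0 0.018 0 0 0 -1; 0 0 0.024 0 0 0 -1; 0 0 0.03 0 0 0 -1; 0 0 0.036 0 0 0 -1; 0 0 0.04 0 0 0 -1; 0 0 0.04 0 0 0 -1")

```text
clock: 38.6
tool_pos: [0.5985, 0.0101, 0.07]
orientation: [180.0, 0.1, 4.2]
force: [-1.2, -0.3, -2.4]
opening: 0.0158
```

```bash
python3 g.py 0.5987 0.0101 0.0598 4.3; python3 -c "
from h import *
p=snapshot('side');save(p,'side5.png'); im=cv2.imread('pics/side5.png')[140:280,230:400]; cv2.imwrite('pics/side5c.png',cv2.resize(im,None,fx=4,fy=4))"
```

```text
{'clock': 38.6, 'tool_pos': [0.5985, 0.0101, 0.07], 'orientation': [179.9684, 0.1152, 4.212], 'force': [-1.1955, -0.3019, -2.3932], 'opening': 0.0158, 'joint_pos': [19.6558, 21.7282, -20.1671, -0.0003, -48.2242, 74.5564]}
[0.0002 0.     0.0102] [ 0.03  0.12 -0.09]
```

View pics/side5c.png

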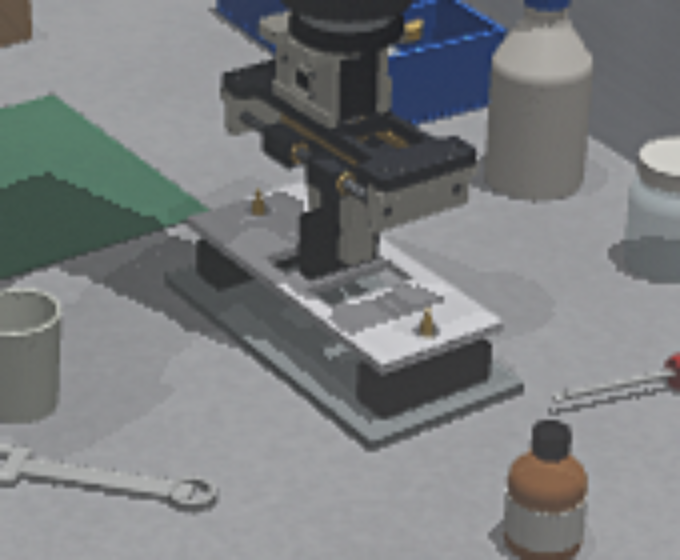

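Both pins poke through the holes without contact force. Lowering the last 10 mm, then releasing.

>>> jog_arm(targets="0 0 0.004 0 0 0 -1; 0 0 0.007 0 0 0 -1; 0 0 0.009 0 0 0 -1; 0 0 0.01 0 0 0 -1; 0 0 0.011 0 0 0 -1; 0 0 0.011 0 0 0 -1; 0 0 0.011 0 0 0 -1; 0 0 0.011 0 0 0 -1")

```text
clock: 39.65
tool_pos: [0.5987, 0.0101, 0.0599]
orientation: [180.0, 0.1, 4.2]
force: [-4.9, 0.9, 6.1]
opening: 0.0161
```

>>> jog_arm(targets="0 0 0 0 0 0 -0.4; 0 0 0 0 0 0 0.2; 0 0 0 0 0 0 1; 0 0 0 0 0 0 1; 0 0 0 0 0 0 1; 0 0 0 0 0 0 1; 0 0 -0.04 0 0 0 1; 0 0 -0.1 0 0 0 1")

```text
clock: 40.65
tool_pos: [0.5975, 0.0099, 0.1591]
orientation: [179.9, 0.3, 4.2]
force: [2.7, 1.4, 0.1]
opening: 0.0864
```

```bash
python3 g.py 0.598 0.01 0.2 4.3; python3 -c "
from h import *
p=snapshot('wrist');save(p,'w8.png');C=cloud(p)
for lo,hi in((.088,.1),(.043,.053)):
  Q=C[(C[:,2]>lo)&(C[:,2]<hi)&(abs(C[:,0]-.597)<.08)&(abs(C[:,1]-.01)<(.03 if lo>.08 else .14))]
  A=np.c_[Q[:,:2],np.ones(len(Q))]; f=np.linalg.lstsq(A,Q[:,2],rcond=None)[0]
  print(len(Q),np.median(Q[:,2]),'slope',f[:2],cv2.minAreaRect((Q[:,:2]*1000).astype(np.float32)))
"
```

```text
{'clock': 40.65, 'tool_pos': [0.5975, 0.0099, 0.1591], 'orientation': [179.9175, 0.3291, 4.215], 'force': [2.695, 1.3913, 0.1357], 'opening': 0.0864, 'joint_pos': [19.6624, 16.4787, -14.4821, -0.0094, -59.3785, 74.5576]}
[ 0.0003 -0.     -0.0409] [ 0.08  0.33 -0.08]
1545 0.09677839268949603 slope [-0.01128664  0.00589165] ((597.082763671875, 10.315903663635254), (59.149497985839844, 15.918699264526367), 4.708122730255127)
19641 0.049016408178765014 slope [ 0.00087566 -0.00024415] ((596.216552734375, 10.046463012695312), (100.79037475585938, 240.6336212158203), 4.291280746459961)
```

View pics/w8.png

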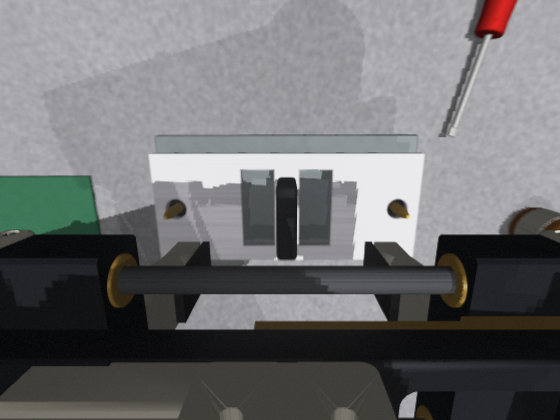

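The plate is home: same centre and height as at the start, and level. Now the gauge.

```bash
python3 g.py 0.4055 0.2733 0.18 -85.7
```

```text
{'clock': 40.7, 'tool_pos': [0.6024, 0.0103, 0.1695], 'orientation': [179.9456, -0.4754, 4.322], 'force': [4.1658, 0.0079, 9.1127], 'opening': 0.0872, 'joint_pos': [19.6604, 15.9302, -13.8595, 0.2063, -59.7664, 74.5581]}
[-0.1764 -0.2771 -0.0122] [-0.33 -0.42 90.02]
```

>>> jog_arm(targets="-0.022 -0.035 -0.012 0 0 10 1; -0.044 -0.07 -0.012 0 0 20 1; -0.066 -0.105 -0.012 0 0 30 1; -0.088 -0.14 -0.012 0 0 40 1; -0.11 -0.175 -0.012 0 0 50 1; -0.132 -0.21 -0.012 0 0 60 1; -0.154 -0.245 -0.012 0 0 70 1; -0.1764 -0.277 -0.012 0 0 80 1")

```text
clock: 41.7
tool_pos: [0.4047, 0.2743, 0.1799]
orientation: [-179.5, -0.1, -76.0]
force: [-0.6, -0.2, -0.3]
opening: 0.0877
```

```bash
python3 g.py 0.4055 0.2733 0.15 -85.7
```

```text
{'clock': 41.7, 'tool_pos': [0.4047, 0.2743, 0.1799], 'orientation': [-179.5074, -0.1061, -75.9926], 'force': [-0.6375, -0.1538, -0.2678], 'opening': 0.0877, 'joint_pos': [57.5838, 4.7886, -26.6439, 0.4895, -58.2846, -43.8322]}
[ 0.0012 -0.0003  0.0299] [-0.5  -0.06  9.71]
```

>>> jog_arm(targets="0.001 0 0 -0.5 0 9.7 1; 0.001 0 0.03 -0.5 0 9.7 1; 0.001 0 0.03 -0.5 0 9.7 1; 0.001 0 0.03 -0.5 0 9.7 1; 0.001 0 0.03 -0.5 0 9.7 1; 0.001 0 0.03 -0.5 0 9.7 1; 0.001 0 0.03 -0.5 0 9.7 1; 0.001 0 0.03 -0.5 0 9.7 1")

```text
clock: 42.7
tool_pos: [0.4052, 0.2734, 0.1501]
orientation: [-180.0, -0.1, -85.7]
force: [-0.3, -0.1, -0.6]
opening: 0.0879
```

```bash
python3 w.py w9.png gauge_center:.058:.072;  python3 g.py 0.4055 0.2733 0.036 -85.7
```

```text
{'clock': 42.7, 'tool_pos': [0.4052, 0.2734, 0.1501], 'orientation': [-179.9848, -0.0506, -85.6996], 'force': [-0.3206, -0.1232, -0.5714], 'opening': 0.0879, 'joint_pos': [57.1439, 6.8207, -28.5233, 0.0524, -54.6871, -52.8738]}
tcp px [286. 257.]
gauge_center 0.88 [288. 211.] z [0.056 0.067 0.068] n 2894
  rect [405.6 271.7] [50.9 50.1] 39.4 circ [405.2 272.4] 26.0
{'clock': 42.8, 'tool_pos': [0.4052, 0.2734, 0.1499], 'orientation': [-179.9936, -0.0599, -85.6949], 'force': [-1.1281, 0.7236, 0.1124], 'opening': 0.0876, 'joint_pos': [57.1479, 6.8328, -28.5261, 0.0506, -54.6849, -52.8721]}
[-0.     -0.0003  0.1139] [-0.01 -0.06  0.01]
```

View pics/w9.png

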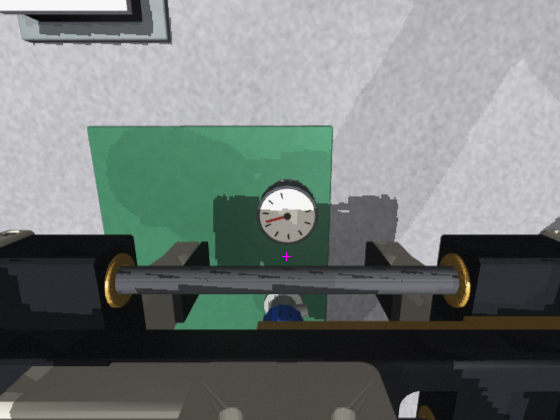

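The gauge stands at (287,213), measured (0.405, 0.272). Descend, grip, lift.

>>> jog_arm(targets="0 0 0.05 0 0 0 1; 0 0 0.09 0 0 0 1; 0 0 0.114 0 0 0 1; 0 0 0.114 0 0 0 0.2; 0 0 0.114 0 0 0 -1; 0 0 0.114 0 0 0 -1; 0 0 0.114 0 0 0 -1; 0 0 0.114 0 0 0 -1")

```text
clock: 43.8
tool_pos: [0.4055, 0.2737, 0.0368]
orientation: [-179.9, 0.0, -85.7]
force: [-1.4, 0.4, 7.2]
opening: 0.0513
```

>>> jog_arm(targets="0 0 0 0 0 0 -1; 0 0 0 0 0 0 -1; 0 0 0 0 0 0 -1; 0 0 -0.04 0 0 0 -1; 0 0 -0.1 0 0 0 -1; 0 0 -0.16 0 0 0 -1; 0 0 -0.165 0 0 0 -1; 0 0 -0.165 0 0 0 -1")

```text
clock: 44.8
tool_pos: [0.4049, 0.2735, 0.2014]
orientation: [-180.0, 0.0, -85.7]
force: [0.1, -0.4, -3.4]
opening: 0.0516
```

```bash
python3 g.py 0.5926 0.0721 0.2 -85.75
```

```text
{'clock': 44.8, 'tool_pos': [0.4049, 0.2735, 0.2014], 'orientation': [-179.9585, 0.0357, -85.7048], 'force': [0.1071, -0.4145, -3.3768], 'opening': 0.0516, 'joint_pos': [57.1575, 3.8796, -24.3932, 0.0131, -61.6737, -52.8686]}
[ 0.2149 -0.1721  0.0014] [-0.04  0.04  0.05]
```

>>> jog_arm(targets="0.03 -0.024 0 0 0 0 -1; 0.08 -0.064 0 0 0 0 -1; 0.13 -0.104 0 0 0 0 -1; 0.18 -0.144 0 0 0 0 -1; 0.215 -0.172 0 0 0 0 -1; 0.215 -0.172 0 0 0 0 -1; 0.215 -0.172 0.03 0 0 0 -1; 0.215 -0.172 0.06 0 0 0 -1")

```text
clock: 45.8
tool_pos: [0.5912, 0.0719, 0.1387]
orientation: [179.9, 0.0, -85.7]
force: [-0.4, 0.3, -2.7]
opening: 0.0515
```

```bash
python3 g.py 0.5926 0.0721 0.0812 -85.75
```

```text
{'clock': 45.8, 'tool_pos': [0.5912, 0.0719, 0.1387], 'orientation': [179.881, 0.0096, -85.7324], 'force': [-0.3816, 0.2601, -2.6579], 'opening': 0.0515, 'joint_pos': [25.6839, 17.2664, -16.312, -0.0628, -56.5289, -21.3816]}
[-0.0001 -0.0015  0.0575] [0.12 0.01 0.02]
```

>>> jog_arm(targets="0 -0.0015 0.025 0.1 0 0 -1; 0 -0.0015 0.045 0.1 0 0 -1; 0 -0.0015 0.054 0.1 0 0 -1; 0 -0.0015 0.0575 0.1 0 0 -1; 0 -0.0015 0.058 0.1 0 0 -1; 0 -0.0015 0.058 0.1 0 0 -1; 0 -0.0015 0.058 0.1 0 0 -1; 0 -0.0015 0.058 0.1 0 0 -1")

```text
clock: 46.8
tool_pos: [0.5927, 0.0722, 0.0809]
orientation: [-180.0, 0.0, -85.7]
force: [-1.6, 1.4, 1.1]
opening: 0.0515
```

```bash
python3 g.py 0.5926 0.0721 0.0808 -85.75
```

```text
{'clock': 46.8, 'tool_pos': [0.5927, 0.0722, 0.0809], 'orientation': [-179.998, 0.0251, -85.7337], 'force': [-1.6151, 1.4099, 1.1464], 'opening': 0.0515, 'joint_pos': [25.6638, 20.8189, -19.8452, -0.0299, -49.3248, -21.3781]}
[0.0001 0.0001 0.0001] [-0.    0.03  0.02]
```

Contact is sensed, so release and rise.

>>> jog_arm(targets="0 0 0 0 0 0 0.2; 0 0 0 0 0 0 1; 0 0 0 0 0 0 1; 0 0 0 0 0 0 1; 0 0 0 0 0 0 1; 0 0 -0.04 0 0 0 1; 0 0 -0.09 0 0 0 1; 0 0 -0.12 0 0 0 1")

```text
clock: 47.8
tool_pos: [0.5935, 0.0723, 0.2036]
orientation: [-179.8, 0.1, -85.7]
force: [1.3, 0.0, -0.3]
opening: 0.0871
```

```bash
python3 w.py w10.png gauge_center:.1:.118;  python3 g.py 0.3997 0.3912 0.2 -85.75
```

```text
{'clock': 47.8, 'tool_pos': [0.5935, 0.0723, 0.2036], 'orientation': [-179.8381, 0.0535, -85.7148], 'force': [1.2761, 0.0066, -0.3184], 'opening': 0.0871, 'joint_pos': [25.6612, 14.1532, -11.4708, 0.0103, -64.2057, -21.3806]}
tcp px [286. 257.]
gauge_center 0.7 [289. 208.] z [0.099 0.111 0.112] n 2749
  rect [592.6  70.5] [50.4 51.2] 4.61 circ [592.5  70.8] 25.9
{'clock': 47.9, 'tool_pos': [0.5947, 0.0726, 0.2052], 'orientation': [-179.6078, 0.1082, -85.6984], 'force': [0.066, 0.3861, 0.5448], 'opening': 0.0871, 'joint_pos': [25.661, 14.0643, -11.3887, 0.0467, -64.1423, -21.38]}
[-0.3323  0.1706  0.0047] [-0.39  0.11  0.05]
```

View pics/w10.png

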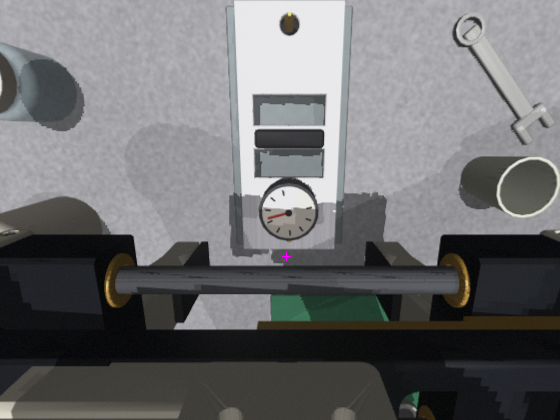

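The gauge is back within 1 mm of its start. Now the valve.

>>> jog_arm(targets="-0.05 0.026 0 0 0 0 1; -0.105 0.053 0 0 0 0 1; -0.16 0.08 0 0 0 0 1; -0.215 0.108 0 0 0 0 1; -0.27 0.137 0 0 0 0 1; -0.332 0.1706 0 -0.3 0 0 1; -0.332 0.1706 0.04 -0.3 0 0 1; -0.332 0.1706 0.055 -0.3 0 0 1")

```text
clock: 48.9
tool_pos: [0.3986, 0.3904, 0.1471]
orientation: [179.9, -0.1, -85.6]
force: [-0.2, 0.2, 0.5]
opening: 0.0877
```

```bash
python3 w.py w11.png valve_center:.058:.072;  python3 g.py 0.3997 0.3912 0.036 -85.75
```

```text
{'clock': 48.9, 'tool_pos': [0.3986, 0.3904, 0.1471], 'orientation': [179.9495, -0.0697, -85.614], 'force': [-0.1791, 0.1888, 0.5454], 'opening': 0.0877, 'joint_pos': [64.5096, 13.4415, -20.4814, -0.0109, -56.1627, -60.1175]}
tcp px [286. 257.]
valve_center 0.63 [283. 211.] z [0.012 0.067 0.068] n 1829
  rect [400.3 391. ] [40.8 40.2] 85.35 circ [400.4 391.3] 21.0
{'clock': 49.0, 'tool_pos': [0.3996, 0.3894, 0.1477], 'orientation': [179.9582, -0.1036, -85.7152], 'force': [0.1171, 0.1327, -0.9497], 'opening': 0.088, 'joint_pos': [64.3767, 13.4225, -20.4324, 0.0185, -56.2559, -60.1022]}
[-0.002  -0.0003  0.1117] [ 0.04 -0.1   0.03]
```

View pics/w11.png

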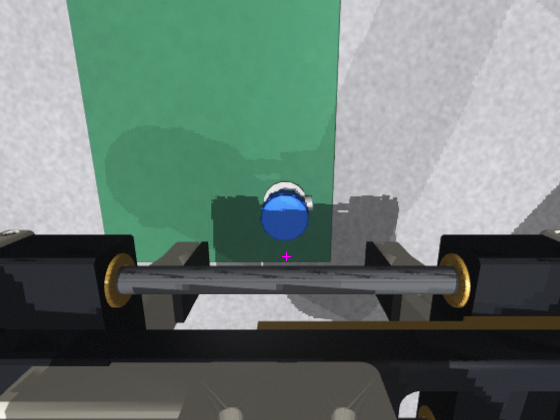

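Valve at (286,215), upright, measured (0.400, 0.391). Descend and grip.

>>> jog_arm(targets="-0.002 0 0.04 0 0 0 1; -0.002 0 0.08 0 0 0 1; -0.002 0 0.111 0 0 0 1; -0.002 0 0.111 0 0 0 0.2; -0.002 0 0.111 0 0 0 -1; -0.002 0 0.111 0 0 0 -1; -0.002 0 0.111 0 0 0 -1; -0.002 0 0.111 0 0 0 -1")

```text
clock: 50.0
tool_pos: [0.3995, 0.3915, 0.0374]
orientation: [180.0, -0.0, -85.7]
force: [-0.1, -0.3, -0.7]
opening: 0.0434
```

>>> jog_arm(targets="0 0 0 0 0 0 -1; 0 0 0 0 0 0 -1; 0 0 0 0 0 0 -1; 0 0 0 0 0 0 -1; 0 0 -0.04 0 0 0 -1; 0 0 -0.1 0 0 0 -1; 0 0 -0.16 0 0 0 -1; 0 0 -0.165 0 0 0 -1")

```text
clock: 51.0
tool_pos: [0.401, 0.3938, 0.2073]
orientation: [-179.7, 0.3, -85.7]
force: [0.4, 0.6, -4.0]
opening: 0.0396
```

```bash
python3 g.py 0.6013 -0.0512 0.2 -85.75
```

```text
{'clock': 51.0, 'tool_pos': [0.401, 0.3938, 0.2073], 'orientation': [-179.7091, 0.3462, -85.6793], 'force': [0.4107, 0.5682, -4.0308], 'opening': 0.0396, 'joint_pos': [64.489, 10.4757, -15.8152, 0.0897, -63.264, -60.2093]}
[ 0.4588 -0.1662  0.0053] [-0.29  0.35  0.07]
```

>>> jog_arm(targets="0.03 -0.011 0 0 0 0 -1; 0.085 -0.031 0 0 0 0 -1; 0.14 -0.051 0 0 0 0 -1; 0.195 -0.071 0 0 0 0 -1; 0.25 -0.091 0 0 0 0 -1; 0.305 -0.111 0 0 0 0 -1; 0.36 -0.131 0 0 0 0 -1; 0.41 -0.149 0 0 0 0 -1")

```text
clock: 52.0
tool_pos: [0.5803, -0.0059, 0.2041]
orientation: [-179.8, 0.3, -85.7]
force: [0.3, 0.9, -2.1]
opening: 0.0392
```

```bash
python3 g.py 0.6013 -0.0512 0.2 -85.75
```

```text
{'clock': 52.0, 'tool_pos': [0.5803, -0.0059, 0.2041], 'orientation': [-179.8221, 0.3466, -85.709], 'force': [0.3341, 0.8785, -2.0757], 'opening': 0.0392, 'joint_pos': [18.5178, 12.5211, -13.4501, -0.3258, -63.7715, -14.084]}
[ 0.0468 -0.0175  0.0038] [-0.18  0.35  0.04]
```

>>> jog_arm(targets="0.03 -0.011 0 -0.2 0.3 0 -1; 0.047 -0.0175 0.002 -0.2 0.3 0 -1; 0.047 -0.0175 0.002 -0.2 0.3 0 -1; 0.047 -0.0175 0.03 -0.2 0.3 0 -1; 0.047 -0.0175 0.06 -0.2 0.3 0 -1; 0.047 -0.0175 0.09 -0.2 0.3 0 -1; 0.047 -0.0175 0.1 -0.2 0.3 0 -1; 0.047 -0.0175 0.1 -0.2 0.3 0 -1")

```text
clock: 53.0
tool_pos: [0.6013, -0.0502, 0.1036]
orientation: [179.9, 0.0, -85.7]
force: [-0.2, 0.4, -1.8]
opening: 0.0395
```

```bash
python3 g.py 0.6013 -0.0512 0.0812 -85.75
```

```text
{'clock': 53.0, 'tool_pos': [0.6013, -0.0502, 0.1036], 'orientation': [179.9209, 0.0341, -85.6566], 'force': [-0.1782, 0.3885, -1.76], 'opening': 0.0395, 'joint_pos': [13.7354, 19.9416, -17.5998, -0.0587, -52.531, -9.3562]}
[0.0011 0.     0.0224] [0.08 0.03 0.09]
```

>>> jog_arm(targets="0.001 0 0.01 0 0 0 -1; 0.001 0 0.017 0 0 0 -1; 0.001 0 0.02 0 0 0 -1; 0.001 0 0.0215 0 0 0 -1; 0.001 0 0.0225 0 0 0 -1; 0.001 0 0.0225 0 0 0 -1; 0.001 0 0.0225 0 0 0 -1; 0.001 0 0.0225 0 0 0 -1")

```text
clock: 54.0
tool_pos: [0.6015, -0.0512, 0.0814]
orientation: [179.9, 0.0, -85.7]
force: [-0.9, -0.5, -0.6]
opening: 0.0393
```

```bash
python3 g.py 0.6013 -0.0512 0.0812 -85.75
```

```text
{'clock': 54.0, 'tool_pos': [0.6015, -0.0512, 0.0814], 'orientation': [179.9406, 0.0315, -85.6577], 'force': [-0.8866, -0.4868, -0.5665], 'opening': 0.0393, 'joint_pos': [13.6332, 21.3553, -18.8938, -0.0533, -49.8044, -9.2565]}
[-0.      0.0002  0.0002] [0.06 0.03 0.09]
```

Load is partly off, meaning contact. Half a millimetre more, release and rise.

>>> jog_arm(targets="0 0 0.0005 0 0 0 -1; 0 0 0.0005 0 0 0 0.2; 0 0 0.0005 0 0 0 1; 0 0 0.0005 0 0 0 1; 0 0 0.0005 0 0 0 1; 0 0 0.0005 0 0 0 1; 0 0 -0.04 0 0 0 1; 0 0 -0.1 0 0 0 1")

```text
clock: 55.0
tool_pos: [0.6003, -0.0514, 0.1806]
orientation: [179.7, 0.0, -85.7]
force: [1.7, -0.2, 0.8]
opening: 0.0877
```

>>> jog_arm(targets="-0.02 0.03 -0.03 0 0 0 1; -0.06 0.08 -0.05 0 0 0 1; -0.1 0.13 -0.05 0 0 0 1; -0.15 0.16 -0.05 0 0 0 1; -0.2 0.18 -0.05 0 0 0 1; -0.25 0.18 -0.05 0 0 0 1; -0.3 0.18 -0.05 0 0 0 1; -0.35 0.18 -0.05 0 0 0 1")

```text
clock: 56.0
tool_pos: [0.3941, 0.2857, 0.2321]
orientation: [179.7, 0.1, -85.6]
force: [-0.0, -0.1, 0.3]
opening: 0.0875
```

```bash
sed -i 's/^for k,lo/st()\nsave(p,"top9.png")\nfor k,lo/; s/("mat"/("ring_center",.025,.04),("mat"/' b.py; python3 b.py; python3 -c "
from h import *
p=snapshot('side');save(p,'side9.png')"
```

```text
{'clock': 56.05, 'tool_pos': [0.3947, 0.2904, 0.2318], 'orientation': [179.7733, 0.1059, -85.5631], 'force': [1.4859, 6.4364, 2.1726], 'opening': 0.088, 'joint_pos': [59.1819, 2.755, -21.3076, -0.2696, -65.982, -54.635]}
gauge_center conf 0.62 px 506 [250. 168.]
  z [0.092 0.111 0.115] n 464
  rect (array([593.6,  72.5]), array([51.6, 49.7]), 4.6) circ (array([593.6,  72.4]), 26.2, array([592.2,  72.2]), 464)
valve_center conf 0.92 px 427 [308. 168.]
  z [0.051 0.11  0.114] n 288
  rect (array([602.5, -49. ]), array([39.1, 39.9]), 89.67) circ (array([602.4, -49.2]), 20.6, array([601.3, -49.3]), 288)
plate_grip conf 0.85 px 2709 [283. 181.]
  z [0.046 0.049 0.096] n 207
  rect (array([597.5,  11.5]), array([61.1, 15.9]), 4.21) circ (array([597.5,  11.5]), 30.6, array([596.4,  11.4]), 207)
plate_grip conf 0.85 px 2709 [283. 181.]
  z [0.046 0.049 0.096] n 2408
  rect (array([598. ,  11.7]), array([101.5, 240.5]), 4.26) circ (array([597.8,  11.5]), 127.4, array([591.4,   8. ]), 2408)
fixture conf 0.79 px 2125 [287. 195.]
  z [0.007 0.011 0.039] n 1960
  rect (array([597.4,  11.8]), arra
[... 368 characters left out ...]
476.5, 335.5]), array([243.4, 261.6]), 4.89) circ (array([477.1, 336. ]), 174.0, array([479.9, 297.4]), 7396)
carrier conf 0.63 px 1104 [415. 236.]
  z [0.007 0.011 0.015] n 1038
  rect (array([ 470.1, -296.4]), array([98.1, 99.5]), 31.69) circ (array([ 469.8, -296. ]), 50.9, array([ 468.5, -295.1]), 1038)
amber_center conf 0.92 px 499 [398. 183.]
  z [0.001 0.057 0.088] n 105
  rect (array([ 583.8, -255. ]), array([21. , 22.3]), 69.5) circ (array([ 582.8, -255.2]), 12.3, array([ 582.6, -254.2]), 105)
beaker_center conf 0.79 px 581 [268. 273.]
  z [0.002 0.012 0.077] n 129
  rect (array([364.9,  40.3]), array([55.4, 55.9]), 1.94) circ (array([365.8,  40.2]), 29.6, array([365.2,  42. ]), 129)
```

View pics/top9.png

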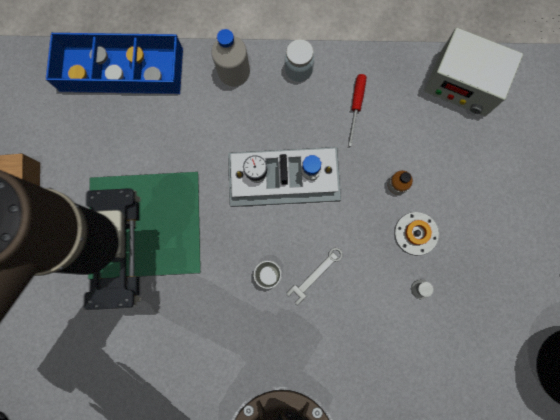

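View pics/side9.png

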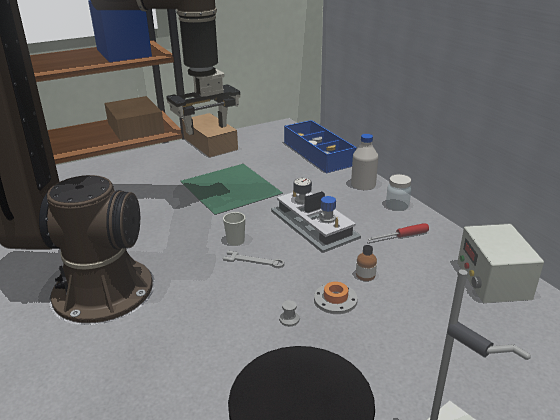

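The top and side views show everything in place: ring on the carrier (418,232), plate home, gauge (255,167) and valve (313,165) upright. The arm is clear, so I'll hand in.

```bash
python3 -c "
from plant import job; print(job.close_job())"
```

```text
the job is handed in; nothing more can be done
None
```

I finished the task in order and handed it in at about 56 s of the 141 s allowed; `close_job` gives no verdict. I moved the gauge and valve to the mat, then the plate, and fitted the ring over the carrier's stub. Then I put the plate back on its pins and stood the gauge and valve back on it.

My last top-camera checks, with the arm clear:

| Item | Last check | Limit |
|---|---|---|
| Ring | About 1 mm from the carrier's centre (0.5 mm in the earlier wrist view), top at z ≈ 33 mm | 10 mm |
| Plate | Within 0.5 mm of its start, at its start height; slope under 0.001 rad (wrist camera, before the gauge and valve went back) | 8 mm sideways, 4 mm in height, 0.05 rad |
| Gauge | 1–1.5 mm from its start, standing upright | 15 mm |
| Valve | 1–1.5 mm from its start, standing upright | 15 mm |
| Amber bottle | Within about 1 mm of its start, upright | 30 mm |
| White beaker | Within about 1.5 mm of its start, upright | 30 mm |

The top and wrist cameras disagreed by about 1–2 mm in y, which is their stated calibration error. No check failed.

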